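# Clear the bottles, fetch the cast, put the bottles back

### The arm

A 6-joint arm with a two-finger parallel gripper is mounted at the origin on a cart in front of the work surface, level with it; the furniture and walls round the work are solid. World frame = base frame: x ahead of the robot, y to its left, z up, the work surface at z = 0. Lengths are in m, angles in rad, forces in N, time in s.
With the tool pointing down it reaches from about 0.25 to 0.775 m from the base axis. Payload 4 kg.
Tool frame: the origin (TCP) lies midway between the tips of the shut fingers; the grasp point (between the pads) lies 19 mm behind it; z points along the fingers, y is the line along which they close (so a half turn about z gives the same grasp; the last joint's range is limited). The gripper opens to 94 mm and grips with 3 to 60 N. Pads are 16 mm wide; open, the fingers measure 119 mm over their backs; the gripper's body (75 mm by 177 mm) begins 78 mm behind the grasp point.
Start: joints at [-1.41, 0.087, 1.371, -0, 1.684, -0.103], TCP at [0.143, -0.531, 0.206] pointing down, gripper open.
Joint ranges: [-3.1, 3.1], [-0.76, 2.03], [0.27, 2.55], [-1.08, 4.22], [0.17, 2.65], [-2.57, 2.57]. Speed limits (rad/s): [2.79, 2.79, 3.14, 3.14, 3.14, 3.14].

### API

Orientations are given as [roll, pitch, yaw] about the fixed x, y, z axes, in that order (R = Rz(yaw) Ry(pitch) Rx(roll)).
In Python, from bench import robot gives the robot as it stands.
- The arm moves only by the tool servo_tool, never from a script. Its argument "moves" is a list of rows, each a list of 5 numbers: the shift along the tool's x, y, z in units of 25 mm (1.0 is 25 mm), then the turn about the tool's z in units of 6 degrees (1.0 is 6 degrees), then the closure, from 0 (fully open) to 1 (shut). In form: [[dx, dy, dz, yaw, gripper], ...]. A call has 1 to 10 rows; each row is the pose to reach, as a shift and turn from the pose commanded when the call began, along the tool's axes at that moment; what a row does not reach only later rows make up. A row lasts 1/12 s, in which the tool goes at most 41.7 mm and 7.16 degrees, less where a joint would pass 70% of its speed; a pose out of reach is approached as far as the arm can. A call with a gripper value outside its range is refused whole. The fingers move at their own pace and stop on an object; the grip force is fixed at half the most. Time passes only in rows, so rows that repeat a pose let the fingers close. It gives the time, the measured TCP pose, the force, the opening and the grip force at its end, in the units of the state.
- robot.get_obs(): the state, without advancing time (a new reading comes with each control period).
- robot.snapshot(name): name is "scene" or "side" or "wrist"; returns a dict with "image" (420x560x3 uint8, blue, green, red), "fx", "fy", "cx", "cy" (pixels), "eye" and "orientation" of the camera in the world; the wrist camera has in their place "T_tool_cam" (4x4, takes a point from camera to tool coordinates, whose origin is the TCP and whose axes are the flange's). Camera axes: x right, y down, z forward; pixel columns grow to the right and rows downward; lengths in m; the calibration is good to about 2 mm. A picture is of the moment at which its call begins: read the wrist's pose just before it. There is no depth.
- robot.close_job(): hands the job in; it is judged then, once.
The state is a dict: "time": time; "joint_positions": joint angles; "qvel": joint speeds; "joint_torque": joint torques, N m; "tool_pos": TCP position; "ee_rot": TCP orientation; "wrist_force": force on the tool from outside, world axes, zero at the start; "wrist_torque": the same for the moment, N m; "width": finger opening in m; "finger_force": force on a finger pad.
Only numpy, scipy, OpenCV 4.12 (cv2) and the standard library are available. Lean on these libraries where they do the work, as an engineer would, in place of code of your own. Each camera call takes 0.05 s, during which the arm holds its last target. There are 200 camera calls.

### The job

A yellow dental cast stands in the middle of the round white work plate, hemmed in by three bottles. Clear all three bottles off to the blue mat, standing upright; with them there, fetch the cast and set it, teeth up, on the middle of the vacuum former's perforated plate; only then put each bottle back upright on the very ring of the work plate where it stood at the start. Let nothing tip over, and leave the jar of pins and the articulator where they are.

Things in the scene. Friction and masses are not known exactly. Their poses are not given: they have to be found in the camera images.
- separator_bottle: white bottle, blue cap, 57 mm across, 125 mm tall; straight body up to about 80 mm, cap 29 mm across above 107 mm. Stands on one of the three rings of the work plate. Round; origin at the centre of its underside, z up.
- monomer_bottle: brown bottle, black cap, red band on its label, 52 mm across, 105 mm tall; straight body up to about 65 mm. Stands on another ring. Round; origin at the centre of its underside, z up.
- dropper_bottle: small brown dropper bottle with black pointed tip, 34 mm across, 79 mm tall; straight body up to about 45 mm. Stands on another ring. Round; origin at the centre of its underside, z up.
- cast: yellow stone dental cast with teeth on top, 56 x 69 x 28 mm, at the middle of the work plate. Origin at the centre of its underside, z up, y along the 69 mm width; grasp low on the base sides, along its x (about 56 mm), from above once the bottles are gone.
- work_plate: round white plate, 200 mm across, 8 mm thick, fixed. Three thin dark rings 61 mm across mark the bottle places, 120 degrees apart, their centres 70 mm from the plate's centre: one along its x axis, at any yaw. Which bottle stands on which ring changes from start to start. Origin at the centre of its underside.
- mat: flat blue mat with a white border line, 100 mm (its x) by 200 mm (its y), 4 mm thick, fixed; the side area for the three bottles, with room for a row of them along y. Origin at the centre of its underside.
- former: vacuum former: low round grey housing 126 mm across with a perforated steel plate 104 mm across on top, its upper face 40 mm above the bench; fixed. Origin at the centre of the housing's underside, right under the plate's middle.
- pin_jar: clear open jar of pins, 54 mm across, 50 mm tall, a bystander. Round; origin at the centre of its underside, z up.
- articulator: small yellow hinge articulator with mounted casts, 78 x 66 x 80 mm, a bystander. Origin at the centre of its underside.

How it is judged:
By the outcome, as a careful person would: the job done as asked, in the order asked, and still so for the second after the job is handed in, with the robot touching nothing.
It also fails if it takes over 125 s, if anything falls off the work surface, if the arm or the gripper's body presses on something with over 40 N, if the wrist force passes 120 N, or if a joint passes its speed limit or range.

## Working session

There is one attempt and no reset: what is moved stays moved. The work goes in short steps, Python scripts to look and compute and a tool call to move; the robot and the scene stay as the last step left them, time stands still between calls to the robot, and variables do not carry over. Pictures are saved under pics/ and viewed, at most 14 in all, crops included, and the job is handed in when it is done.

Besides the shell and the picture viewer there is one more tool, called by a JSON object that holds its "name" and its "arguments", one argument or row to a line. servo_tool: Moves the arm, as the interface text tells. Its arguments: {"type":"object","properties":{"moves":{"type":"array"}},"required":["moves"]}

```bash
mkdir -p pics && python3 - <<'E'
from bench import robot
import cv2,numpy as np
o=robot.get_obs();print(o)
for n in("scene","side","wrist"):
    s=robot.snapshot(n);cv2.imwrite(f"pics/{n}0.png",s["image"]);print({k:np.round(v,4).tolist() for k,v in s.items() if k!="image"})
E
```

```text
{'time': 0.0, 'joint_positions': array([-1.41007666e+00,  8.79787160e-02,  1.37223239e+00, -4.76426220e-05,
        1.68361172e+00, -1.03128070e-01]), 'qvel': array([-1.66366856e-03, -1.39465627e-05,  1.00148707e-03,  5.53239399e-04,
       -9.84653844e-04, -1.00509923e-03]), 'joint_torque': array([ 2.15772452e-03, -3.40171766e+01, -3.02423501e+01,  7.21268984e-02,
        3.30118812e-02, -1.76245230e-04]), 'tool_pos': array([ 0.1433146 , -0.5304314 ,  0.20430233]), 'ee_rot': array([-3.13936946e+00, -1.82485424e-04,  2.63842227e-01]), 'wrist_force': array([ 0.88730831, -0.7832227 ,  0.4013347 ]), 'wrist_torque': array([-0.00955751,  0.07200163,  0.00355956]), 'finger_force': 0.0, 'width': 0.09384759328060115}
{'fx': 403.0181, 'fy': 403.0181, 'cx': 279.1061, 'cy': 204.3744, 'eye': [0.195, -0.9524, 0.6145], 'orientation': [-2.1461, -0.008, -0.4104]}
{'fx': 455.8301, 'fy': 455.8301, 'cx': 273.6433, 'cy': 205.0807, 'eye': [0.4561, -0.9197, 0.5957], 'orientation': [-2.2038, -0.0229, -0.1091]}
{'fx': 290.4193, 'fy': 290.4193, 'cx': 276.3411, 'cy': 203.655, 'T_tool_cam': [[-0.0014, -0.9573, -0.2889, 0.0849], [1.0, -0.0013, -0.0005, -0.0003], [0.0001, -0.2889, 0.9573, -0.1789], [0.0, 0.0, 0.0, 1.0]]}
```

View pics/scene0.png

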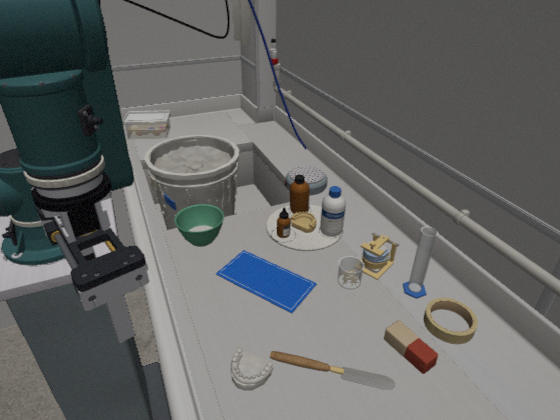

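View pics/side0.png

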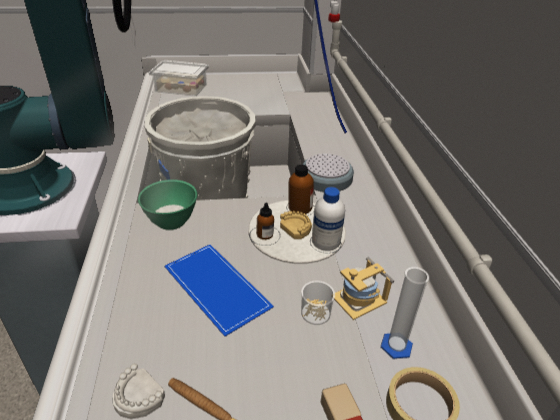

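Both views show the bottles on the plate: separator at scene (333,212), monomer at (300,195) and dropper at (284,224). The cast is at (303,222), the former at (306,180), the mat at (266,279), the jar at (350,272) and the articulator at (378,256).

```bash
cat > h.py <<'E'
from bench import robot
import cv2,numpy as np
from scipy.spatial.transform import Rotation as R
def pose(o=None):
    o=o or robot.get_obs();T=np.eye(4);T[:3,:3]=R.from_euler('xyz',o['ee_rot']).as_matrix();T[:3,3]=o['tool_pos'];return T
def snap(n):
    T=pose();s=robot.snapshot(n)
    if n=='wrist': C=T@s['T_tool_cam']
    else:
        C=np.eye(4);C[:3,:3]=R.from_euler('xyz',s['orientation']).as_matrix();C[:3,3]=s['eye']
    s['C']=C;return s
def ray(s,p,z):
    d=s['C'][:3,:3]@[(p[0]-s['cx'])/s['fx'],(p[1]-s['cy'])/s['fy'],1];e=s['C'][:3,3]
    return e+d*(z-e[2])/d[2]
def proj(s,P):
    c=np.linalg.inv(s['C'])@np.append(P,1);return np.array([s['fx']*c[0]/c[2]+s['cx'],s['fy']*c[1]/c[2]+s['cy']])
def blobs(s,lo,hi,n=3,amin=30):
    m=cv2.inRange(cv2.cvtColor(s['image'],cv2.COLOR_BGR2HSV),np.array(lo),np.array(hi))
    c=cv2.findContours(m,cv2.RETR_EXTERNAL,cv2.CHAIN_APPROX_NONE)[0]
    return sorted([k for k in c if cv2.contourArea(k)>amin],key=cv2.contourArea)[::-1][:n]
E
python3 - <<'E'
from h import *
np.set_printoptions(precision=4,suppress=True)
for n,man in (("scene",dict(sepcaptop=((335,190),.133),dropbase=((283,237),.008),monocap=((300,179),.113),former=((306,178),.04),jar=((350,263),.05),artic=((377,270),0),castc=((303,222),.025),rail=((150,310),0.0),pot=((200,160),0.1))),
 ("side",dict(sepcaptop=((331,192),.133),dropbase=((265,240),.008),monocap=((301,168),.113),former=((328,167),.04),jar=((317,289),.05),artic=((362,303),0),castc=((295,223),.025)))):
    s=snap(n);print(n)
    for k,(p,z) in man.items(): print(k,ray(s,p,z)[:2])
    for c in blobs(s,(105,150,60),(125,255,255),3,20):
        r=cv2.minAreaRect(c);h=cv2.approxPolyDP(cv2.convexHull(c),6,True)[:,0]
        print('blue',cv2.contourArea(c),r[0],[ray(s,p,.004)[:2].tolist() for p in h] if cv2.contourArea(c)>1000 else ray(s,r[0],.125)[:2])
    m=cv2.inRange(cv2.cvtColor(s['image'],cv2.COLOR_BGR2HSV),np.array((15,70,90)),np.array((35,255,255)))
    for c in blobs(s,(15,70,90),(35,255,255),8,40): 
        M=cv2.moments(c);p=(M['m10']/M['m00'],M['m01']/M['m00']);print('yellow',cv2.contourArea(c),p,ray(s,p,.02)[:2])
    i=s['image'][140:300,220:420];cv2.imwrite(f'pics/{n}c.png',cv2.resize(i,None,fx=4,fy=3.75,interpolation=cv2.INTER_CUBIC)[:600,:800])
E
```

```text
scene
sepcaptop [ 0.6393 -0.2671]
dropbase [ 0.5226 -0.2356]
monocap [ 0.6032 -0.157 ]
former [ 0.6814 -0.0426]
jar [ 0.5936 -0.4221]
artic [ 0.6722 -0.4191]
castc [ 0.585  -0.2189]
rail [ 0.1868 -0.3399]
pot [0.4016 0.0705]
blue 2754.0 (265.8000183105469, 278.9000244140625) [[0.3383082643878572, -0.2926376034070528], [0.42330620973444866, -0.25060892148579594], [0.5210702067060792, -0.4074303581129146], [0.44105808846578176, -0.4579508456646167]]
blue 87.0 (413.7353210449219, 290.058837890625) [ 0.6032 -0.5935]
blue 77.5 (334.5, 191.0) [ 0.6433 -0.2593]
yellow 1533.0 (451.8767123287671, 318.8600782778865) [ 0.7078 -0.6058]
yellow 441.0 (304.7112622826908, 361.6273620559335) [ 0.4098 -0.5793]
yellow 372.0 (302.6594982078853, 221.0412186379928) [ 0.5894 -0.2086]
yellow 279.5 (380.55158020274297, 264.93261776982706) [ 0.6736 -0.4258]
yellow 252.0 (375.5350529100529, 244.54232804232802) [ 0.7053 -0.3613]
yellow 46.5 (299.21505376344084, 186.34050179211468) [ 0.6577 -0.0478]
side
sepcaptop [ 0.6424 -0.2624]
dropbase [ 0.527  -0.2391]
monocap [ 0.6076 -0.1453]
former [ 0.6944 -0.0283]
jar
[... 207 characters left out ...]
], [0.5230816930398093, -0.4071641199403332], [0.4416507203062881, -0.45727613657656535]]
blue 239.0 (395.92205810546875, 347.22271728515625) [ 0.655  -0.5895]
blue 171.5 (331.0, 194.5) [ 0.6439 -0.2589]
yellow 915.0 (420.23060109289617, 387.9664845173042) [ 0.7114 -0.5845]
yellow 843.5 (340.58229598893496, 401.97293025093853) [ 0.5959 -0.5943]
yellow 779.0 (359.37248609328196, 302.4867351305092) [ 0.6671 -0.4243]
yellow 611.0 (295.7392253136934, 223.4989088925259) [ 0.5925 -0.2072]
yellow 500.5 (361.45121545121543, 274.86613386613385) [ 0.6876 -0.3616]
yellow 54.5 (197.9908256880734, 396.62996941896023) [ 0.4049 -0.5683]
yellow 48.5 (217.31958762886597, 411.74226804123714) [ 0.4306 -0.5922]
```

View pics/sidec.png

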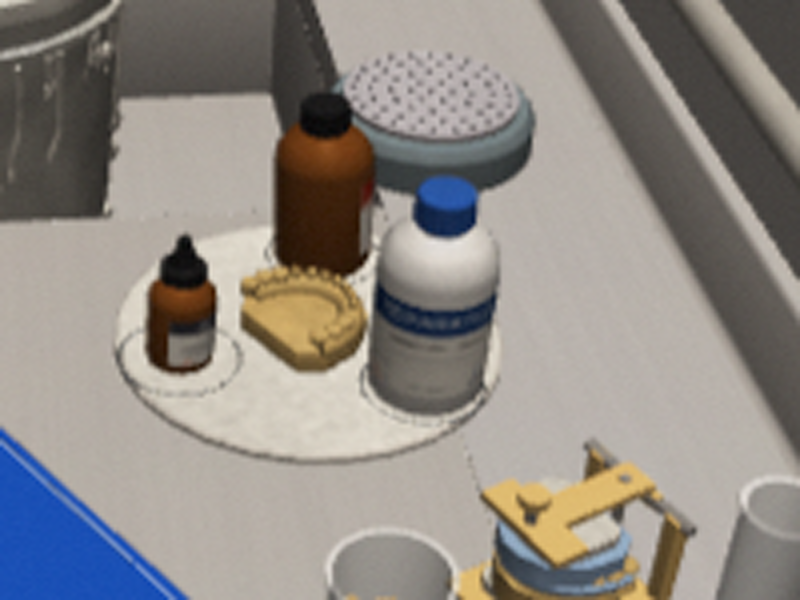

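The crop shows the three bottles centred on their rings: dropper at (180,350), monomer at (323,265), separator at (430,395). The cast is in the middle and the former is behind the monomer. The rays give plate centre ≈(0.591,-0.216), radii ≈0.069 and 120° spacing, which is consistent. Next I move over the plate for a wrist look.

{"name": "servo_tool", "arguments": {
  "moves": [
    [18.3,-6.7,-2.8,-17.8,0],
    [18.3,-6.7,-2.8,-17.8,0],
    [18.3,-6.7,-2.8,-17.8,0],
    [18.3,-6.7,-2.8,-17.8,0],
    [18.3,-6.7,-2.8,-17.8,0],
    [18.3,-6.7,-2.8,-17.8,0],
    [18.3,-6.7,-2.8,-17.8,0],
    [18.3,-6.7,-2.8,-17.8,0],
    [18.3,-6.7,-2.8,-17.8,0],
    [18.3,-6.7,-2.8,-17.8,0]
  ]
}}

```text
time: 1.08
tool_pos: [0.4817, -0.2915, 0.2651]
ee_rot: [3.141, 0.0, 1.52]
wrist_force: [-0.6, -0.9, 0.2]
width: 0.094
finger_force: 0.0
```

```bash
cat >> h.py <<'E'
def go(x,y,z,yawdeg,T=None):
    "row units from measured (or given) pose to target"
    T=pose() if T is None else T
    d=T[:3,:3].T@(np.array([x,y,z])-T[:3,3])/.025
    y0=np.degrees(np.arctan2(T[1,0],T[0,0]));dy=(yawdeg-y0+180)%360-180
    print('at',np.round(T[:3,3],4),'yaw',round(y0,1),'-> row',np.round(d,2).tolist(),round(-dy/6,2))
def T0(x,y,z,yawdeg):
    T=np.eye(4);T[:3,:3]=R.from_euler('xyz',[180,0,yawdeg],degrees=True).as_matrix();T[:3,3]=[x,y,z];return T
E
python3 -c "
from h import *
go(.54,-.25,.27,122);print(robot.get_obs()['joint_positions'])"
```

```text
at [ 0.4817 -0.2915  0.2651] yaw 87.1 -> row [1.78, 2.24, -0.2] -5.82
[-6.44829569e-01  1.12781136e-01  1.22591271e+00 -1.54102891e-04
  1.80255971e+00 -5.94151993e-01]
```

{"name": "servo_tool", "arguments": {
  "moves": [
    [1.78,2.24,-0.2,-5.8,0],
    [1.78,2.24,-0.2,-5.8,0],
    [1.78,2.24,-0.2,-5.8,0],
    [1.78,2.24,-0.2,-5.8,0],
    [1.78,2.24,-0.2,-5.8,0],
    [1.78,2.24,-0.2,-5.8,0],
    [1.78,2.24,-0.2,-5.8,0],
    [1.78,2.24,-0.2,-5.8,0]
  ]
}}

```text
time: 1.75
tool_pos: [0.5386, -0.252, 0.2696]
ee_rot: [-3.141, -0.0, 2.119]
wrist_force: [0.2, 0.6, -0.7]
width: 0.0941
finger_force: 0.0
```

```bash
python3 - <<'E'
from h import *
go(.54,-.25,.27,122)
s=snap('wrist');i=s['image'].copy();cv2.imwrite('pics/w1.png',i)
np.savez('w1.npz',**s)
# project current estimates for check
for n,P in dict(c=(.591,-.216,.008),sep=(.642,-.262,.133),mono=(.606,-.15,.113),drop=(.525,-.237,.087),former=(.688,-.035,.04),mat=(.43,-.35,.004)).items(): print(n,proj(s,P).round())
E
```

```text
at [ 0.5386 -0.252   0.2696] yaw 121.4 -> row [0.04, 0.09, -0.02] -0.1
c [318. 171.]
sep [346. 246.]
mono [373. 146.]
drop [273. 170.]
former [458.  98.]
mat [185. 190.]
```

View pics/w1.png

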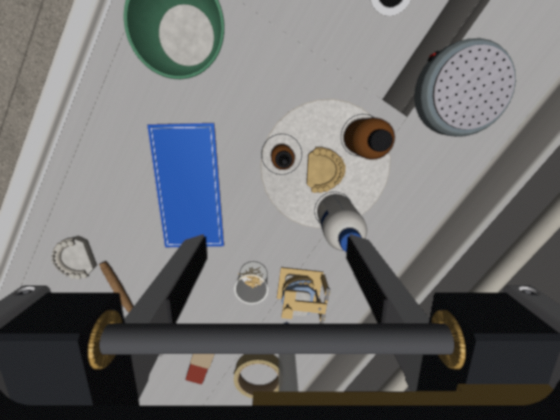

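The wrist view shows the plate at (325,163), separator cap (349,239), monomer cap (380,139), dropper tip (283,157), cast (324,170), former plate (475,85) and mat (186,184).

```bash
python3 - <<'E'
from h import *
np.set_printoptions(precision=4,suppress=True)
s=dict(np.load('w1.npz'));i=s['image'];hsv=cv2.cvtColor(i,cv2.COLOR_BGR2HSV)
print('px plate',i[110,325],i[200,290],'bench',i[240,300],i[120,250],'former',i[60,500],hsv[170,325])
def W(c,z): return np.array([ray(s,p,z)[:2] for p in c.reshape(-1,2)])
c=blobs(s,(105,150,60),(125,255,255),1)[0]; r=cv2.minAreaRect((W(c,.004)*1e3).astype(np.float32));print('mat',r)
b=[k for k in blobs(s,(12,70,90),(35,255,255),8,100)]
for k in b:
    r=cv2.minAreaRect((W(k,.022)*1e3).astype(np.float32));print('yellow',cv2.boundingRect(k),r)
k=[k for k in b if cv2.pointPolygonTest(k,(322,170),False)>=0 or abs(cv2.minEnclosingCircle(k)[0][0]-322)<15 and abs(cv2.minEnclosingCircle(k)[0][1]-170)<15]
for n,p,z in(('sep',(349,239),.133),('mono',(380,139),.113),('drop',(283,157),.087),('formerc',(475,85),.04),('plate',(325,163),.008)):print(n,ray(s,p,z)[:2])
g=cv2.cvtColor(i,cv2.COLOR_BGR2GRAY)
# radial edge scan for circles given rough centre/radius/height; fit circle
from scipy.optimize import least_squares
def circ(cx,cy,r,z,tol=.008,sign=-1):
    P=[]
    for a in np.radians(np.arange(0,360,4)):
        rr=np.arange(r-tol,r+tol,.0004);q=np.array([proj(s,(cx+t*np.cos(a),cy+t*np.sin(a),z)) for t in rr]).astype(np.float32)
        if q.min()<2 or q[:,0].max()>557 or q[:,1].max()>280: continue
        v=cv2.remap(cv2.GaussianBlur(g,(3,3),0).astype(np.float32),q[:,0:1],q[:,1:2],cv2.INTER_LINEAR)[:,0]
        d=np.gradient(v) if sign<2 else -(v-np.median(v)); j=np.argmin(d) if sign!=1 else np.argmax(d)
        P.append((cx+rr[j]*np.cos(a),cy+rr[j]*np.sin(a)))
    P=np.array(P);f=least_squares(lambda p:np.hypot(P[:,0]-p[0],P[:,1]-p[1])-p[2],(cx,cy,r),loss='soft_l1',f_scale=.0008)
    e=np.abs(f.fun);return f.x,len(P),np.median(e)
x=ray(s,(325,163),.008);print('plate',circ(x[0],x[1],.1,.008))
x=ray(s,(475,85),.04);print('former',circ(x[0],x[1],.052,.04))
for n,q in(('dropring',(281,154)),('sepring',(337,212)),('monoring',(363,134))):
    x=ray(s,q,.008);print(n,x[:2],circ(x[0],x[1],.0305,.008,.006,2))
cv2.imwrite('pics/w1c.png',cv2.resize(i[90:250,245:405],None,fx=3.7,fy=3.7,interpolation=cv2.INTER_CUBIC))
E
```

```text
px plate [184 188 190] [179 183 185] bench [160 161 162] [162 163 165] former [159 153 156] [ 19 102 170]
mat ((431.4869689941406, -344.6974792480469), (96.67715454101562, 193.906494140625), 32.45606994628906)
yellow (277, 268, 50, 51) ((677.0497436523438, -400.82928466796875), (81.4532699584961, 98.71283721923828), 40.032894134521484)
yellow (307, 148, 38, 44) ((596.8349609375, -206.76629638671875), (54.857826232910156, 64.286376953125), 31.312175750732422)
yellow (359, 123, 34, 34) ((632.4468994140625, -133.64407348632812), (45.35432434082031, 46.823081970214844), 29.44928741455078)
yellow (100, 263, 32, 49) ((407.74462890625, -555.4260864257812), (13.032130241394043, 97.18276977539062), 50.63513946533203)
yellow (235, 359, 43, 39) ((695.4171752929688, -598.1561279296875), (91.49159240722656, 64.47211456298828), 84.07613372802734)
yellow (453, 325, 13, 44) ((984.357177734375, -347.32696533203125), (20.437053680419922, 96.98885345458984), 38.07790756225586)
yellow (88, 325, 13, 44) ((418.95782470703125, -691.5278930664062), (20.58480453491211, 96.81958770751953), 24.63231086730957)
sep [ 0.6399 -0.2534]
mono [ 0.6078 -0.1397]
drop [ 0.527  -0.2166]
formerc [ 0.6965 -0.0111]
plate [ 0.5934 -0.1993]
plate (array([ 0.5973, -0.2043,  0.0977]), 90, np.float64(0.0006519046474420323))
former (array([ 0.6974, -0.0147,  0.051 ]), 90, np.float64(0.00035818668424876174))
dropring [ 0.5291 -0.2225] (array([ 0.5355, -0.2212,  0.0307]), 90, np.float64(0.001902284830873343))
sepring [ 0.6538 -0.2544] (array([ 0.6504, -0.2529,  0.0333]), 90, np.float64(0.0011782308400710949))
monoring [ 0.6172 -0.1345] (array([ 0.6168, -0.1353,  0.0354]), 90, np.float64(0.0005293237644603023))
```

View pics/w1c.png

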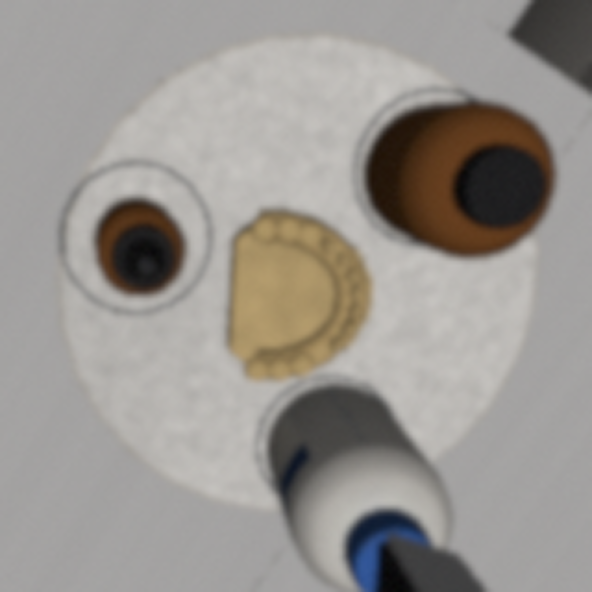

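The wrist and fixed cameras disagree by about 1 cm, so I re-measure now that the arm has settled and fit the same circles in all three views.

```bash
cat >> h.py <<'E'
from scipy.optimize import least_squares
def circ(s,cx,cy,r,z,tol=.008,dark=False,rows=(2,280)):
    g=cv2.GaussianBlur(cv2.cvtColor(s['image'],cv2.COLOR_BGR2GRAY),(3,3),0).astype(np.float32);P=[]
    for a in np.radians(np.arange(0,360,4)):
        rr=np.arange(r-tol,r+tol,.0004);q=np.array([proj(s,(cx+t*np.cos(a),cy+t*np.sin(a),z)) for t in rr]).astype(np.float32)
        if q.min()<2 or q[:,0].max()>557 or q[:,1].max()>rows[1]: continue
        v=cv2.remap(g,q[:,0:1],q[:,1:2],cv2.INTER_LINEAR)[:,0]
        j=np.argmin(v if dark else np.gradient(v))
        P.append((cx+rr[j]*np.cos(a),cy+rr[j]*np.sin(a)))
    P=np.array(P);f=least_squares(lambda p:np.hypot(P[:,0]-p[0],P[:,1]-p[1])-r,(cx,cy),loss='soft_l1',f_scale=.0008)
    return f.x.round(4),len(P),np.median(np.abs(f.fun)).round(4)
E
python3 - <<'E'
from h import *
np.set_printoptions(precision=4,suppress=True)
o=robot.get_obs();print(o['tool_pos'],o['ee_rot'],o['qvel'].round(3))
for n,rows in(("wrist",(2,280)),("scene",(2,418)),("side",(2,418))):
    s=snap(n)
    for k,x,r,z in(('plate',(.594,-.208),.1,.008),('former',(.695,-.02),.052,.04)):
        for t in(.02,.008): 
            q=circ(s,*x,r,z,t,rows=rows);x=q[0]
        print(n,k,q)
    c=blobs(s,(105,150,60),(125,255,255),1)[0];r=cv2.minAreaRect(np.array([ray(s,p,.004)[:2]*1e3 for p in c[:,0]]).astype(np.float32));print('mat',r)
E
```

```text
[ 0.5386 -0.252   0.2697] [-3.1415 -0.      2.119 ] [-0.001 -0.002 -0.001  0.     0.    -0.009]
wrist plate (array([ 0.5997, -0.2057]), 90, np.float64(0.0033))
wrist former (array([ 0.6976, -0.0149]), 90, np.float64(0.001))
mat ((431.696044921875, -344.666748046875), (96.26042938232422, 194.0609893798828), 32.47657012939453)
scene plate (array([ 0.5963, -0.2085]), 90, np.float64(0.002))
scene former (array([ 0.6821, -0.03  ]), 90, np.float64(0.004))
mat ((429.75146484375, -349.6994323730469), (98.74607849121094, 197.21728515625), 32.59426498413086)
side plate (array([ 0.5975, -0.2058]), 90, np.float64(0.002))
side former (array([ 0.6938, -0.0166]), 90, np.float64(0.003))
mat ((430.6180114746094, -348.52252197265625), (99.06970977783203, 198.62109375), 32.63930130004883)
```

```bash
python3 - <<'E'
from h import *
go(.647,-.255,.20,122)
T=T0(.647,-.255,.2,122); go(.647,-.255,.057,122,T); go(.466,-.4026,.2,122,T)
E
```

```text
at [ 0.5386 -0.252   0.2698] yaw 121.5 -> row [-2.36, 3.64, 2.79] -0.09
at [ 0.647 -0.255  0.2  ] yaw 122.0 -> row [0.0, -0.0, 5.72] -0.0
at [ 0.647 -0.255  0.2  ] yaw 122.0 -> row [-1.17, -9.27, -0.0] -0.0
```

{"name": "servo_tool", "arguments": {
  "moves": [
    [-1.2,1.8,1.4,-0.1,0],
    [-2.36,3.64,2.0,-0.1,0],
    [-2.36,3.64,2.79,-0.1,0],
    [-2.36,3.64,2.79,-0.1,0],
    [-2.36,3.64,2.79,-0.1,0],
    [-2.36,3.64,2.79,-0.1,0],
    [-2.36,3.64,2.79,-0.1,0],
    [-2.36,3.64,2.79,-0.1,0]
  ]
}}

```text
time: 2.62
tool_pos: [0.647, -0.2552, 0.2035]
ee_rot: [3.139, 0.004, 2.131]
wrist_force: [-0.5, 1.1, 0.5]
width: 0.094
finger_force: 0.0
```

```bash
python3 - <<'E'
from h import *
go(.647,-.255,.057,122)
s=snap('wrist');cv2.imwrite('pics/w2.png',s['image'])
for c in blobs(s,(105,120,40),(125,255,255),6,30):
    (p,r)=cv2.minEnclosingCircle(c);print(p,r,ray(s,p,.133)[:2])
E
```

```text
at [ 0.647  -0.2552  0.2035] yaw 122.1 -> row [0.03, -0.01, 5.86] 0.01
(94.5, 147.5) 92.2199478149414 [ 0.48559725 -0.28642277]
(275.0882263183594, 210.87254333496094) 15.154999732971191 [ 0.64502746 -0.25353091]
(227.0, 323.0) 8.000100135803223 [ 0.66726829 -0.38248233]
```

View pics/w2.png

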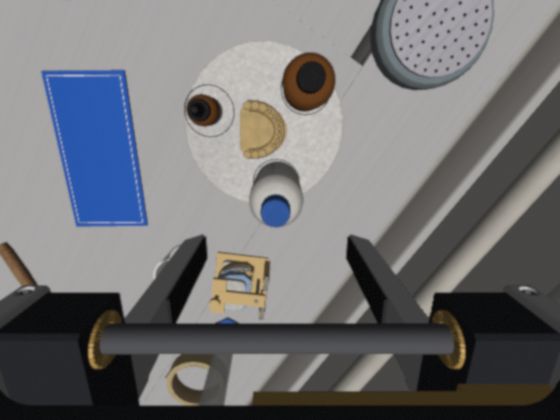

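The cap at (275,211) casts to (0.645,-0.2535), within 2 mm of the aim, and the fingers straddle it. I descend, close and lift.

{"name": "servo_tool", "arguments": {
  "moves": [
    [0,0,1.5,0,0],
    [0.05,-0.03,3,0,0],
    [0.05,-0.03,4.4,0,0],
    [0.05,-0.03,5.4,0,0],
    [0.05,-0.03,5.86,0,0],
    [0.05,-0.03,5.86,0,0],
    [0.05,-0.03,5.86,0,0],
    [0.05,-0.03,5.86,0,0]
  ]
}}

```text
time: 3.33
tool_pos: [0.6476, -0.2549, 0.0572]
ee_rot: [3.139, 0.005, 2.131]
wrist_force: [-0.1, 0.4, 0.7]
width: 0.0935
finger_force: 0.0
```

{"name": "servo_tool", "arguments": {
  "moves": [
    [0,0,0,0,0.5],
    [0,0,0,0,1],
    [0,0,0,0,1],
    [0,0,0,0,1],
    [0,0,0,0,1],
    [0,0,0,0,1],
    [0,0,0,0,1],
    [0,0,0,0,1]
  ]
}}

```text
time: 4.0
tool_pos: [0.646, -0.2539, 0.0536]
ee_rot: [3.141, 0.0, 2.132]
wrist_force: [0.5, 0.5, 0.9]
width: 0.0559
finger_force: 29.9
```

{"name": "servo_tool", "arguments": {
  "moves": [
    [0,0,-0.6,0,1],
    [0,0,-1.6,0,1],
    [0,0,-2.8,0,1],
    [-0.1,-0.6,-3.6,0,1],
    [-0.23,-1.8,-4,0,1],
    [-0.4,-3.1,-4,0,1],
    [-0.58,-4.4,-4,0,1],
    [-0.75,-5.7,-4,0,1],
    [-0.92,-7,-4,0,1],
    [-1.07,-8.1,-4,0,1]
  ]
}}

```text
time: 4.83
tool_pos: [0.4862, -0.385, 0.1522]
ee_rot: [-3.14, -0.002, 2.131]
wrist_force: [0.2, -0.2, -2.7]
width: 0.0562
finger_force: 29.9
```

{"name": "servo_tool", "arguments": {
  "moves": [
    [-0.1,-0.8,0,0,1],
    [-0.14,-1.1,0,0,1],
    [-0.14,-1.16,0,0,1],
    [-0.14,-1.16,0,0,1],
    [-0.14,-1.16,0,0,1]
  ]
}}

```text
time: 5.25
tool_pos: [0.4668, -0.4017, 0.1531]
ee_rot: [3.141, -0.001, 2.133]
wrist_force: [-0.1, -0.1, -2.0]
width: 0.056
finger_force: 29.9
```

```bash
python3 -c "
from h import *
go(.466,-.4026,.0505,122);print(robot.get_obs()['width'])"
```

```text
at [ 0.4668 -0.4017  0.1531] yaw 122.2 -> row [-0.02, -0.05, 4.1] 0.03
0.05598453515253041
```

{"name": "servo_tool", "arguments": {
  "moves": [
    [0,0,1.2,0,1],
    [0,0,2.4,0,1],
    [0,0,3.3,0,1],
    [0,0,3.8,0,1],
    [0,0,4.05,0,1],
    [0,0,4.1,0,1],
    [0,0,4.1,0,1],
    [0,0,4.1,0,1]
  ]
}}

```text
time: 5.92
tool_pos: [0.4671, -0.4035, 0.0529]
ee_rot: [3.141, 0.003, 2.132]
wrist_force: [0.9, -0.5, -2.8]
width: 0.0565
finger_force: 30.0
```

{"name": "servo_tool", "arguments": {
  "moves": [
    [0,0,0,0,0.7],
    [0,0,0,0,0.3],
    [0,0,0,0,0],
    [0,0,0,0,0],
    [0,0,0,0,0],
    [0,0,0,0,0],
    [0,0,0,0,0]
  ]
}}

```text
time: 6.5
tool_pos: [0.466, -0.4028, 0.0513]
ee_rot: [3.142, 0.001, 2.132]
wrist_force: [-0.1, -0.7, -0.0]
width: 0.092
finger_force: 0.0
```

{"name": "servo_tool", "arguments": {
  "moves": [
    [0,0,-1.5,0,0],
    [0,0,-3,0,0],
    [0,0,-4.5,0,0],
    [0,0,-6,0,0],
    [0,0,-6,0,0],
    [0,0,-6,0,0]
  ]
}}

```text
time: 7.0
tool_pos: [0.4672, -0.4039, 0.2051]
ee_rot: [3.14, 0.008, 2.132]
wrist_force: [0.9, -0.2, -0.9]
width: 0.094
finger_force: 0.0
```

```bash
python3 -c "
from h import *
go(.6145,-.138,.2,122)"
```

```text
at [ 0.4672 -0.4039  0.2051] yaw 122.1 -> row [5.87, 10.65, 0.18] 0.02
```

{"name": "servo_tool", "arguments": {
  "moves": [
    [0.7,1.3,0,0,0],
    [1.4,2.6,0,0,0],
    [2.1,3.9,0,0,0],
    [2.8,5.2,0,0,0],
    [3.5,6.5,0,0,0],
    [4.2,7.8,0,0,0],
    [5,9.2,0,0,0],
    [5.87,10.65,0,0,0],
    [5.87,10.65,0,0,0],
    [5.87,10.65,0,0,0]
  ]
}}

```text
time: 7.83
tool_pos: [0.6132, -0.1342, 0.1982]
ee_rot: [-3.139, -0.003, 2.136]
wrist_force: [-0.1, 0.1, -0.0]
width: 0.0938
finger_force: 0.0
```

{"name": "servo_tool", "arguments": {
  "moves": [
    [0,0,0,0,0],
    [0,0,0,0,0],
    [0,0,0,0,0]
  ]
}}

```text
time: 8.08
tool_pos: [0.6126, -0.1383, 0.2004]
ee_rot: [-3.141, -0.0, 2.129]
wrist_force: [-0.7, -0.4, -0.9]
width: 0.0939
finger_force: 0.0
```

```bash
python3 - <<'E'
from h import *
go(.6145,-.138,.039,122)
s=snap('wrist');cv2.imwrite('pics/w3.png',s['image'])
for k,x,r,z,dk in(('plate',(.597,-.206),.1,.008,0),('former',(.696,-.016),.052,.04,0),('sepring',(.647,-.255),.0305,.008,1),('dropring',(.5295,-.225),.0305,.008,1)):
    for t in(.01,.005): q=circ(s,*x,r,z,t,dk);x=q[0]
    print(k,q)
hs=cv2.cvtColor(s['image'],cv2.COLOR_BGR2HSV)
for c in blobs(s,(0,0,0),(180,255,28),12,30):
    (p,r)=cv2.minEnclosingCircle(c)
    if r<40: print('dark',p,r,ray(s,p,.113)[:2])
print(proj(s,(.6145,-.138,.113)))
E
```

```text
at [ 0.6126 -0.1383  0.2004] yaw 122.0 -> row [-0.03, 0.08, 6.46] 0.0
plate (array([ 0.5963, -0.2073]), 76, np.float64(0.0019))
former (array([ 0.6981, -0.0143]), 90, np.float64(0.0006))
sepring (array([ 0.646 , -0.2542]), 70, np.float64(0.0004))
dropring (array([ 0.5294, -0.2221]), 90, np.float64(0.0005))
dark (331.5, 14.5) 16.324926376342773 [0.56417158 0.02321355]
dark (176.66128540039062, 219.0806427001953) 6.97877836227417 [ 0.53623693 -0.19908447]
dark (274.5, 202.5) 10.606701850891113 [ 0.60821749 -0.1343682 ]
[278.05509819 208.87602225]
```

View pics/w3.png

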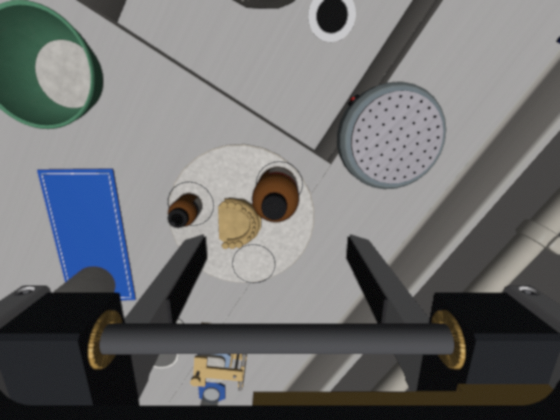

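The separator ring is now empty at (253,263); the cap sits between the fingers at (275,206). The rings fit at (0.646,-0.2542) and (0.5294,-0.2221), 121 mm apart as they must be, so the monomer ring is at (0.6156,-0.1369). Grasping the monomer bottle.

{"name": "servo_tool", "arguments": {
  "moves": [
    [0,0.05,1.5,0,0],
    [0,0.05,3,0,0],
    [0,0.05,4.5,0,0],
    [0,0.05,5.8,0,0],
    [0,0.05,6.3,0,0],
    [0,0.05,6.35,0,0],
    [0,0.05,6.35,0,0],
    [0,0.05,6.35,0,0]
  ]
}}

```text
time: 8.8
tool_pos: [0.6162, -0.1371, 0.0452]
ee_rot: [3.138, 0.004, 2.131]
wrist_force: [0.2, 0.2, 1.6]
width: 0.0945
finger_force: 0.0
```

{"name": "servo_tool", "arguments": {
  "moves": [
    [0,0,0,0,0.5],
    [0,0,0,0,1],
    [0,0,0,0,1],
    [0,0,0,0,1],
    [0,0,0,0,1],
    [0,0,0,0,1],
    [0,0,0,0,1],
    [0,0,0,0,1]
  ]
}}

```text
time: 9.47
tool_pos: [0.6143, -0.1362, 0.0422]
ee_rot: [-3.141, 0.0, 2.132]
wrist_force: [-0.8, -0.6, 0.2]
width: 0.0512
finger_force: 29.8
```

```bash
python3 -c "
from h import *
go(.4305,-.347,.15,122)"
```

```text
at [ 0.6143 -0.1362  0.0422] yaw 122.1 -> row [-3.23, -10.71, -4.31] 0.02
```

{"name": "servo_tool", "arguments": {
  "moves": [
    [0,0,-0.6,0,1],
    [0,0,-1.6,0,1],
    [0,0,-2.8,0,1],
    [0,0,-4,0,1],
    [-0.15,-0.5,-4.8,0,1],
    [-0.55,-1.8,-5,0,1],
    [-0.95,-3.15,-5,0,1],
    [-1.35,-4.5,-5,0,1],
    [-1.75,-5.85,-5,0,1],
    [-2.15,-7.2,-5,0,1]
  ]
}}

```text
time: 10.3
tool_pos: [0.4891, -0.278, 0.1665]
ee_rot: [-3.141, -0.001, 2.132]
wrist_force: [0.9, -0.4, -2.1]
width: 0.0511
finger_force: 29.8
```

{"name": "servo_tool", "arguments": {
  "moves": [
    [-0.4,-1.3,0,0,1],
    [-0.75,-2.5,0,0,1],
    [-1,-3.2,0,0,1],
    [-1.08,-3.51,0,0,1],
    [-1.08,-3.51,0,0,1],
    [-1.08,-3.51,0,0,1],
    [-1.08,-3.51,0,0,1]
  ]
}}

```text
time: 10.88
tool_pos: [0.4315, -0.3458, 0.167]
ee_rot: [3.141, -0.001, 2.133]
wrist_force: [-0.2, -0.3, -1.1]
width: 0.0509
finger_force: 29.8
```

```bash
python3 -c "
from h import *
go(.4305,-.347,.0375,122);print(robot.get_obs()['width'])"
```

```text
at [ 0.4315 -0.3458  0.167 ] yaw 122.2 -> row [-0.03, -0.06, 5.18] 0.04
0.05094217941566375
```

{"name": "servo_tool", "arguments": {
  "moves": [
    [0,0,1.3,0,1],
    [0,0,2.6,0,1],
    [0,0,3.9,0,1],
    [0,0,4.8,0,1],
    [0,0,5.1,0,1],
    [0,0,5.18,0,1],
    [0,0,5.18,0,1],
    [0,0,5.18,0,1],
    [0,0,5.18,0,1],
    [0,0,5.18,0,1]
  ]
}}

```text
time: 11.72
tool_pos: [0.4313, -0.3469, 0.0383]
ee_rot: [3.141, 0.001, 2.132]
wrist_force: [0.5, -0.6, -2.0]
width: 0.0512
finger_force: 30.0
```

{"name": "servo_tool", "arguments": {
  "moves": [
    [0,0,0,0,0.7],
    [0,0,0,0,0.3],
    [0,0,0,0,0],
    [0,0,0,0,0],
    [0,0,0,0,0],
    [0,0,0,0,0],
    [0,0,0,0,0]
  ]
}}

```text
time: 12.3
tool_pos: [0.4307, -0.347, 0.0379]
ee_rot: [3.142, 0.0, 2.132]
wrist_force: [-1.0, -0.2, -0.4]
width: 0.0877
finger_force: 0.0
```

{"name": "servo_tool", "arguments": {
  "moves": [
    [0,0,-1.5,0,0],
    [0,0,-3,0,0],
    [0,0,-4.5,0,0],
    [0,0,-6,0,0],
    [0,0,-6.3,0,0],
    [0,0,-6.3,0,0],
    [0,0,-6.3,0,0]
  ]
}}

```text
time: 12.88
tool_pos: [0.4306, -0.3469, 0.1949]
ee_rot: [3.142, 0.0, 2.132]
wrist_force: [0.4, -0.1, -0.4]
width: 0.0939
finger_force: 0.0
```

```bash
python3 -c "
from h import *
go(.5294,-.2221,.17,15)"
```

```text
at [ 0.4306 -0.3469  0.1949] yaw 122.1 -> row [2.12, 6.0, 1.0] 17.86
```

{"name": "servo_tool", "arguments": {
  "moves": [
    [0.3,0.8,0,-1.15,0],
    [0.6,1.6,0,-2.3,0],
    [0.9,2.4,0,-3.45,0],
    [1.2,3.2,0,-4.6,0],
    [1.5,4,0,-5.75,0],
    [1.8,4.8,0,-6.9,0],
    [2,5.4,0.3,-8.05,0],
    [2.12,6,0.6,-9.2,0],
    [2.12,6,1,-10.35,0],
    [2.12,6,1,-11.5,0]
  ]
}}

```text
time: 13.72
tool_pos: [0.5275, -0.22, 0.1638]
ee_rot: [3.135, -0.008, -2.94]
wrist_force: [-0.8, -0.9, 0.3]
width: 0.0938
finger_force: 0.0
```

{"name": "servo_tool", "arguments": {
  "moves": [
    [0,0,0,-0.6,0],
    [0,0,0,-0.6,0],
    [0,0,0,-0.6,0],
    [0,0,0,-0.6,0]
  ]
}}

```text
time: 14.05
tool_pos: [0.5287, -0.2219, 0.1685]
ee_rot: [3.14, -0.002, -2.886]
wrist_force: [-0.7, -0.3, -0.9]
width: 0.0936
finger_force: 0.0
```

```bash
python3 - <<'E'
from h import *
go(.5294,-.2221,.021,195)
s=snap('wrist');cv2.imwrite('pics/w4.png',s['image'])
for k,x,r,z,dk in(('plate',(.597,-.206),.1,.008,0),('former',(.697,-.015),.052,.04,0),('sepring',(.646,-.2542),.0305,.008,1),('monoring',(.6156,-.137),.0305,.008,1),('dropring',(.5295,-.222),.0305,.008,1)):
    try:
        for t in(.01,.005): q=circ(s,*x,r,z,t,dk);x=q[0]
        print(k,q)
    except Exception as e: print(k,e)
for c in blobs(s,(12,70,90),(35,255,255),8,100):
    print(cv2.boundingRect(c),cv2.minAreaRect(np.array([ray(s,p,.022)[:2]*1e3 for p in c[:,0]]).astype(np.float32)))
E
```

```text
at [ 0.5287 -0.2219  0.1685] yaw -165.4 -> row [-0.04, -0.02, 5.9] -0.06
plate (array([ 0.6   , -0.2052]), 59, np.float64(0.0011))
former too many indices for array: array is 1-dimensional, but 2 were indexed
sepring (array([ 0.6462, -0.2553]), 61, np.float64(0.0006))
monoring (array([ 0.6158, -0.1371]), 60, np.float64(0.0004))
dropring (array([ 0.5197, -0.2244]), 90, np.float64(0.0033))
(245, 222, 54, 46) ((596.263671875, -208.04400634765625), (56.77269744873047, 66.39620208740234), 27.1661376953125)
(85, 232, 62, 55) ((664.3125610351562, -391.166259765625), (71.8527603149414, 58.346336364746094), 24.717981338500977)
(58, 258, 48, 35) ((696.5111694335938, -427.1568603515625), (45.450992584228516, 57.2133674621582), 25.199012756347656)
(133, 33, 47, 54) ((425.60198974609375, -372.86883544921875), (41.49321746826172, 50.4402961730957), 77.29946899414062)
(453, 324, 13, 45) ((676.4434204101562, 77.38325500488281), (75.85400390625, 15.981316566467285), 22.331022262573242)
(88, 324, 13, 45) ((802.15771484375, -410.1533203125), (75.21565246582031, 15.667801856994629), 7.815511703491211)
(84, 195, 17, 24) ((599.0687866210938, -425.0938720703125), (29.28687858581543, 15.743642807006836), 51.95674514770508)
```

View pics/w4.png

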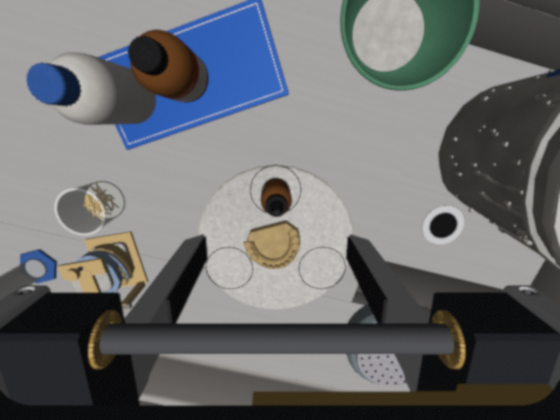

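Both other bottles stand on the mat; the dropper tip is at (277,206), centred between the fingers. Grasping the dropper.

{"name": "servo_tool", "arguments": {
  "moves": [
    [0,0,1.5,0,0],
    [0,0,3,0,0],
    [0,0,4.4,0,0],
    [0,0,5.4,0,0],
    [0,0,5.8,0,0],
    [0,0,5.85,0,0],
    [0,0,5.85,0,0],
    [0,0,5.85,0,0]
  ]
}}

```text
time: 14.77
tool_pos: [0.531, -0.2231, 0.0264]
ee_rot: [-3.139, 0.003, -2.885]
wrist_force: [0.5, 0.1, 0.3]
width: 0.0939
finger_force: 0.0
```

{"name": "servo_tool", "arguments": {
  "moves": [
    [0,0,0,0,0.5],
    [0,0,0,0,0.8],
    [0,0,0,0,1],
    [0,0,0,0,1],
    [0,0,0,0,1],
    [0,0,0,0,1],
    [0,0,0,0,1],
    [0,0,0,0,1],
    [0,0,0,0,1]
  ]
}}

```text
time: 15.52
tool_pos: [0.5294, -0.2222, 0.0239]
ee_rot: [3.142, -0.0, -2.884]
wrist_force: [0.2, -0.2, -0.3]
width: 0.0379
finger_force: 0.0
```

```bash
python3 -c "
from h import *
go(.395,-.2914,.15,122)"
```

```text
at [ 0.5294 -0.2222  0.0239] yaw -165.3 -> row [5.9, -1.31, -5.04] 12.12
```

{"name": "servo_tool", "arguments": {
  "moves": [
    [0,0,0,0,1],
    [0,0,0,0,1],
    [0,0,0,0,1]
  ]
}}

```text
time: 15.77
tool_pos: [0.5294, -0.2222, 0.0239]
ee_rot: [3.142, -0.0, -2.884]
wrist_force: [-0.5, -0.1, 0.5]
width: 0.0329
finger_force: 30.0
```

{"name": "servo_tool", "arguments": {
  "moves": [
    [0,0,-0.6,0,1],
    [0,0,-1.6,0,1],
    [0,0,-2.8,0,1],
    [0.3,-0.1,-4,1,1],
    [1,-0.2,-4.8,2,1],
    [2,-0.45,-5,3.1,1],
    [3,-0.7,-5,4.2,1],
    [4,-0.9,-5,5.3,1],
    [5,-1.1,-5,6.4,1],
    [5.9,-1.3,-5,7.5,1]
  ]
}}

```text
time: 16.6
tool_pos: [0.3937, -0.2915, 0.1489]
ee_rot: [-3.141, -0.0, 2.608]
wrist_force: [1.0, -0.1, -0.4]
width: 0.033
finger_force: 30.0
```

{"name": "servo_tool", "arguments": {
  "moves": [
    [0,0,0,1.1,1],
    [0,0,0,2.2,1],
    [0,0,0,3.3,1],
    [0,0,0,4.4,1],
    [0,0,0,4.6,1],
    [0,0,0,4.6,1],
    [0,0,0,4.6,1]
  ]
}}

```text
time: 17.18
tool_pos: [0.395, -0.2911, 0.1489]
ee_rot: [-3.141, -0.0, 2.134]
wrist_force: [-0.3, 0.1, -1.2]
width: 0.033
finger_force: 30.0
```

```bash
python3 -c "
from h import *
go(.395,-.2914,.0193,122);print(robot.get_obs()['width'])"
```

```text
at [ 0.395  -0.2911  0.1489] yaw 122.3 -> row [-0.01, -0.01, 5.18] 0.04
0.03297106807812207
```

{"name": "servo_tool", "arguments": {
  "moves": [
    [0,0,1.3,0,1],
    [0,0,2.6,0,1],
    [0,0,3.9,0,1],
    [0,0,4.8,0,1],
    [0,0,5.1,0,1],
    [0,0,5.18,0,1],
    [0,0,5.18,0,1],
    [0,0,5.18,0,1],
    [0,0,5.18,0,1],
    [0,0,5.18,0,1]
  ]
}}

```text
time: 18.02
tool_pos: [0.3954, -0.2915, 0.0199]
ee_rot: [3.141, 0.001, 2.132]
wrist_force: [-1.4, 0.4, -0.6]
width: 0.0326
finger_force: 30.0
```

{"name": "servo_tool", "arguments": {
  "moves": [
    [0,0,0,0,0.7],
    [0,0,0,0,0.3],
    [0,0,0,0,0],
    [0,0,0,0,0],
    [0,0,0,0,0],
    [0,0,0,0,0],
    [0,0,0,0,0]
  ]
}}

```text
time: 18.6
tool_pos: [0.3951, -0.2912, 0.0195]
ee_rot: [3.142, 0.0, 2.132]
wrist_force: [-0.5, -0.9, 0.3]
width: 0.0693
finger_force: 0.0
```

{"name": "servo_tool", "arguments": {
  "moves": [
    [0,0,-1.5,0,0],
    [0,0,-3,0,0],
    [0,0,-4.5,0,0],
    [0,0,-6,0,0],
    [0,0,-6.6,0,0],
    [0,0,-6.6,0,0],
    [0,0,-6.6,0,0]
  ]
}}

```text
time: 19.18
tool_pos: [0.3954, -0.2914, 0.185]
ee_rot: [3.141, 0.002, 2.132]
wrist_force: [0.3, 0.1, -0.9]
width: 0.0937
finger_force: 0.0
```

```bash
python3 -c "
from h import *
go(.597,-.2055,.18,122)"
```

```text
at [ 0.3954 -0.2914  0.185 ] yaw 122.1 -> row [-1.38, 8.66, 0.21] 0.02
```

{"name": "servo_tool", "arguments": {
  "moves": [
    [-0.2,1.2,0,0,0],
    [-0.4,2.5,0,0,0],
    [-0.6,3.9,0,0,0],
    [-0.85,5.3,0,0,0],
    [-1.05,6.7,0,0,0],
    [-1.25,7.9,0,0,0],
    [-1.38,8.66,0,0,0],
    [-1.38,8.66,0,0,0],
    [-1.38,8.66,0,0,0],
    [-1.38,8.66,0,0,0]
  ]
}}

```text
time: 20.02
tool_pos: [0.5953, -0.2053, 0.1822]
ee_rot: [-3.139, -0.003, 2.131]
wrist_force: [0.4, 0.7, 0.5]
width: 0.0941
finger_force: 0.0
```

```bash
python3 - <<'E'
from h import *
go(.597,-.2055,.012,122)
s=snap('wrist');cv2.imwrite('pics/w5.png',s['image'][60:320])
for k,x,r,z,dk in(('plate',(.597,-.2055),.1,.008,0),('former',(.697,-.015),.052,.04,0),('sepring',(.646,-.2542),.0305,.008,1),('monoring',(.6156,-.137),.0305,.008,1),('dropring',(.5295,-.222),.0305,.008,1)):
    try:
        for t in(.01,.005): q=circ(s,*x,r,z,t,dk);x=q[0]
        print(k,q)
    except Exception as e: print(k,e)
c=[c for c in blobs(s,(12,70,70),(35,255,255),8,500) if cv2.boundingRect(c)[1]<260 and 150<cv2.boundingRect(c)[0]<350]
for k in c: print(cv2.boundingRect(k),cv2.minAreaRect(np.array([ray(s,p,.022)[:2]*1e3 for p in k[:,0]]).astype(np.float32)))
v=s['image'].copy()
k=max(c,key=cv2.contourArea); h=cv2.approxPolyDP(cv2.convexHull(k),3,True)[:,0]
for p in h: print(p,ray(s,p,.012)[:2].round(4))
E
```

```text
at [ 0.5953 -0.2053  0.1822] yaw 122.1 -> row [-0.07, 0.07, 6.81] 0.02
plate (array([ 0.597 , -0.2051]), 90, np.float64(0.0027))
former (array([ 0.6979, -0.0146]), 90, np.float64(0.0007))
sepring (array([ 0.6463, -0.2546]), 90, np.float64(0.0004))
monoring (array([ 0.6158, -0.1372]), 90, np.float64(0.0002))
dropring (array([ 0.5294, -0.2225]), 90, np.float64(0.0003))
(255, 164, 46, 55) ((598.0162353515625, -206.82102966308594), (54.057029724121094, 67.66368103027344), 29.062013626098633)
[283 167] [ 0.5879 -0.1788]
[295 176] [ 0.6062 -0.1804]
[300 196] [ 0.6253 -0.1983]
[279 217] [ 0.6178 -0.2356]
[260 218] [ 0.5981 -0.2496]
[255 206] [ 0.5845 -0.2392]
[256 173] [ 0.5639 -0.2025]
[264 164] [ 0.5665 -0.1879]
```

View pics/w5.png

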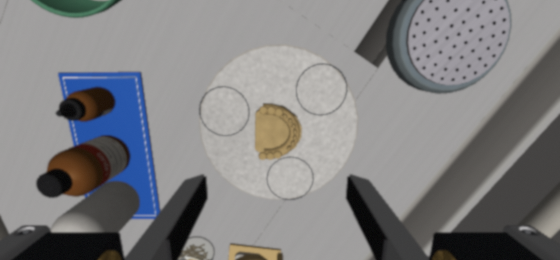

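All three rings are empty at (224,110), (321,89) and (290,178) in the crop. The cast at (277,131) has its flat back facing world ≈210°, so its x axis is at ≈29.5° and the grasp yaw is ≈119.5°. I descend partway first.

```bash
python3 -c "
from h import *
go(.598,-.2065,.045,119.5)"
```

```text
at [ 0.5952 -0.2056  0.183 ] yaw 122.1 -> row [-0.1, 0.09, 5.52] 0.43
```

{"name": "servo_tool", "arguments": {
  "moves": [
    [0,0.05,1.4,0.4,0],
    [-0.1,0.09,2.8,0.4,0],
    [-0.1,0.09,4.2,0.4,0],
    [-0.1,0.09,5.2,0.4,0],
    [-0.1,0.09,5.5,0.4,0],
    [-0.1,0.09,5.5,0.4,0],
    [-0.1,0.09,5.5,0.4,0],
    [-0.1,0.09,5.5,0.4,0],
    [-0.1,0.09,5.5,0.4,0]
  ]
}}

```text
time: 20.82
tool_pos: [0.6016, -0.2071, 0.0502]
ee_rot: [3.138, 0.004, 2.089]
wrist_force: [0.8, -0.2, -0.1]
width: 0.0942
finger_force: 0.0
```

```bash
python3 -c "
from h import *
go(.598,-.2065,.0115,119.5)"
```

```text
at [ 0.6016 -0.2071  0.0502] yaw 119.7 -> row [0.1, -0.12, 1.55] 0.04
```

{"name": "servo_tool", "arguments": {
  "moves": [
    [0.05,-0.06,0.7,0,0],
    [0.05,-0.06,1.2,0,0],
    [0.05,-0.06,1.35,0,0],
    [0.05,-0.06,1.4,0,0],
    [0.05,-0.06,1.4,0,0],
    [0.05,-0.06,1.4,0,0],
    [0.05,-0.06,1.4,0,0],
    [0.05,-0.06,1.4,0,0]
  ]
}}

```text
time: 21.48
tool_pos: [0.5986, -0.2061, 0.0128]
ee_rot: [3.141, 0.001, 2.09]
wrist_force: [0.5, 1.0, 0.2]
width: 0.094
finger_force: 0.0
```

{"name": "servo_tool", "arguments": {
  "moves": [
    [0.05,-0.06,0,0,0.3],
    [0,0,0,0,0.6],
    [0,0,0,0,0.8],
    [0,0,0,0,1],
    [0,0,0,0,1],
    [0,0,0,0,1],
    [0,0,0,0,1],
    [0,0,0,0,1],
    [0,0,0,0,1],
    [0,0,0,0,1]
  ]
}}

```text
time: 22.32
tool_pos: [0.598, -0.2059, 0.012]
ee_rot: [-3.141, -0.0, 2.09]
wrist_force: [0.3, -0.6, 0.0]
width: 0.0559
finger_force: 30.0
```

```bash
python3 -c "
from h import *
go(.6975,-.015,.12,119.7)"
```

```text
at [ 0.598  -0.2059  0.012 ] yaw 119.7 -> row [4.66, 7.24, -4.32] 0.01
```

Cast gripped at 55.9 mm. I lift it and check where the rail behind the former is before going in.

{"name": "servo_tool", "arguments": {
  "moves": [
    [0,0,-0.5,0,1],
    [0,0,-1.4,0,1],
    [0,0,-2.6,0,1],
    [0,0,-3.6,0,1],
    [0,0,-4.3,0,1],
    [0,0,-4.4,0,1],
    [0,0,-4.4,0,1]
  ]
}}

```text
time: 22.9
tool_pos: [0.599, -0.2062, 0.1243]
ee_rot: [3.139, 0.003, 2.09]
wrist_force: [-0.2, -0.3, -1.0]
width: 0.0555
finger_force: 30.0
```

```bash
python3 - <<'E'
from h import *
np.set_printoptions(precision=3,suppress=True)
s=snap('scene');w=snap('wrist');w['C']=T0(.6126,-.1383,.2004,122)@w['T_tool_cam']
d=snap('side')
def plane(s,a,b):
    r=lambda p:s['C'][:3,:3]@[(p[0]-s['cx'])/s['fx'],(p[1]-s['cy'])/s['fy'],1]
    n=np.cross(r(a),r(b));return n/np.linalg.norm(n),s['C'][:3,3]
def line(p,q):
    u=np.cross(p[0],q[0]);A=np.array([p[0],q[0],u]);x=np.linalg.solve(A,[p[0]@p[1],q[0]@q[1],0]);u/=np.linalg.norm(u);
    for y in(-.3,-.1,0,.1): print(x+u*(y-x[1])/u[1])
P=plane(w,(540,232),(400,350))
print('scene-wrist');line(plane(s,(347,135),(467,216)),P)
print('side-wrist');line(plane(d,(384,118),(481,259)),P)
print('curb base');[print(ray(w,p,0)) for p in((560,105),(470,200),(420,255))]
go(.6979,-.0146,.12,119.7);print(robot.get_obs()['width'])
E
```

```text
scene-wrist
[ 0.625 -0.3    0.291]
[ 0.75  -0.1    0.197]
[0.812 0.    0.15 ]
[0.874 0.1   0.103]
side-wrist
[ 1.    -0.3   -0.075]
[ 0.894 -0.1    0.056]
[ 0.841 -0.     0.122]
[0.788 0.1   0.188]
curb base
[0.859 0.131 0.   ]
[ 0.849 -0.02   0.   ]
[ 0.845 -0.119  0.   ]
at [ 0.597 -0.205  0.12 ] yaw 119.7 -> row [4.62, 7.29, -0.01] 0.01
0.05556329388735002
```

The curb is at x≈0.85 and the pipe beyond about 0.82; the gripper body reaches x≈0.79, so it clears.

{"name": "servo_tool", "arguments": {
  "moves": [
    [0.3,0.4,0,0,1],
    [0.9,1.4,0,0,1],
    [1.6,2.5,0,0,1],
    [2.3,3.6,0,0,1],
    [3,4.7,0,0,1],
    [3.7,5.8,0,0,1],
    [4.3,6.7,0,0,1],
    [4.55,7.2,0,0,1],
    [4.62,7.29,0,0,1],
    [4.62,7.29,0,0,1]
  ]
}}

```text
time: 23.88
tool_pos: [0.6987, -0.0144, 0.1206]
ee_rot: [-3.139, -0.001, 2.091]
wrist_force: [0.1, 0.6, -0.9]
width: 0.0557
finger_force: 30.0
```

{"name": "servo_tool", "arguments": {
  "moves": [
    [0,0,0,0,1],
    [0,0,0,0,1],
    [0,0,0,0,1],
    [0,0,0,0,1]
  ]
}}

```text
time: 24.22
tool_pos: [0.6987, -0.0166, 0.1223]
ee_rot: [3.142, 0.0, 2.088]
wrist_force: [-0.6, -0.4, -0.9]
width: 0.0555
finger_force: 30.0
```

```bash
python3 - <<'E'
from h import *
go(.6979,-.0146,.044,119.7)
s=snap('wrist')
x=(.698,-.0146)
for t in(.01,.005): q=circ(s,*x,.052,.04,t,False,(2,240));x=q[0]
print(q, proj(s,(.698,-.0146,.04)))
cv2.imwrite('pics/w6.png',s['image'][60:320])
E
```

```text
at [ 0.6987 -0.0166  0.1223] yaw 119.6 -> row [0.09, 0.01, 3.13] -0.01
(array([ 0.698 , -0.0149]), 63, np.float64(0.0003)) [276.47069758 207.64673001]
```

View pics/w6.png

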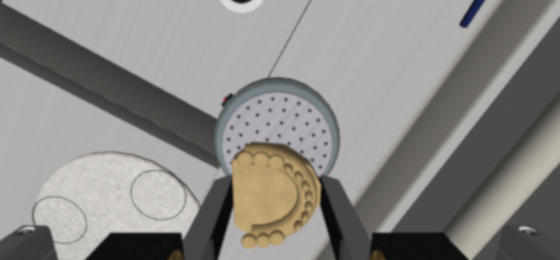

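```bash
python3 - <<'E'
from h import *
s=snap('wrist');T=pose();C=T
for x in(-.0345,0,.0345):
    for z in(.004,-.01,-.024): print(x,z,proj(s,(T@[x,0,z,1])[:3]).round(0)-[0,60])
for k in blobs(s,(12,70,70),(35,255,255),2,800): print(cv2.boundingRect(k))
E
```

```text
-0.0345 0.004 [276. 229.]
-0.0345 -0.01 [276. 240.]
-0.0345 -0.024 [276. 254.]
0 0.004 [276. 185.]
0 -0.01 [276. 194.]
0 -0.024 [276. 205.]
0.0345 0.004 [276. 136.]
0.0345 -0.01 [276. 142.]
0.0345 -0.024 [276. 149.]
(232, 203, 90, 105)
```

The cast is held level between the pads over the perforated plate, whose centre refits at (0.698,-0.015). It sits about 1 mm back along tool x, which I compensate. Lowering.

{"name": "servo_tool", "arguments": {
  "moves": [
    [0.1,0.01,0.9,0,1],
    [0.13,0.01,1.8,0,1],
    [0.13,0.01,2.5,0,1],
    [0.13,0.01,2.9,0,1],
    [0.13,0.01,3.05,0,1],
    [0.13,0.01,3.1,0,1],
    [0.13,0.01,3.1,0,1],
    [0.13,0.01,3.1,0,1],
    [0.13,0.01,3.1,0,1],
    [0.13,0.01,3.1,0,1]
  ]
}}

```text
time: 25.15
tool_pos: [0.6983, -0.0123, 0.0456]
ee_rot: [3.14, 0.001, 2.09]
wrist_force: [-0.1, 0.9, -2.0]
width: 0.0559
finger_force: 30.0
```

{"name": "servo_tool", "arguments": {
  "moves": [
    [0,0,0,0,1],
    [0,0,0,0,1]
  ]
}}

```text
time: 25.32
tool_pos: [0.6978, -0.0122, 0.0448]
ee_rot: [3.141, 0.0, 2.09]
wrist_force: [0.3, -0.6, -0.9]
width: 0.0558
finger_force: 30.0
```

{"name": "servo_tool", "arguments": {
  "moves": [
    [-0.06,-0.03,0,0,1],
    [-0.06,-0.03,0.05,0,1],
    [-0.06,-0.03,0.05,0,1],
    [-0.06,-0.03,0.05,0,1]
  ]
}}

```text
time: 25.65
tool_pos: [0.698, -0.0143, 0.044]
ee_rot: [3.141, 0.001, 2.09]
wrist_force: [-0.3, -0.7, 0.8]
width: 0.0555
finger_force: 30.0
```

{"name": "servo_tool", "arguments": {
  "moves": [
    [0,0,0,0,0.7],
    [0,0,0,0,0.3],
    [0,0,0,0,0],
    [0,0,0,0,0],
    [0,0,0,0,0],
    [0,0,0,0,0],
    [0,0,0,0,0],
    [0,0,0,0,0]
  ]
}}

```text
time: 26.32
tool_pos: [0.6977, -0.0138, 0.0431]
ee_rot: [-3.141, -0.0, 2.09]
wrist_force: [-0.7, 1.0, -0.4]
width: 0.0938
finger_force: 0.0
```

{"name": "servo_tool", "arguments": {
  "moves": [
    [0,0,-1,0,0],
    [0,0,-2.2,0,0],
    [0,0,-3.6,0,0],
    [0,0,-5,0,0],
    [0,0,-6,0,0],
    [0,0,-6,0,0],
    [0,0,-6,0,0],
    [0,0,-6,0,0]
  ]
}}

```text
time: 26.98
tool_pos: [0.6972, -0.0138, 0.1917]
ee_rot: [-3.14, -0.001, 2.09]
wrist_force: [0.2, -0.1, 0.4]
width: 0.094
finger_force: 0.0
```

```bash
python3 - <<'E'
from h import *
s=snap('wrist');cv2.imwrite('pics/w7.png',s['image'][60:320])
x=(.698,-.0146)
for t in(.01,.005): q=circ(s,*x,.052,.04,t,False,(2,240));x=q[0]
print(q)
for k in blobs(s,(12,70,70),(35,255,255),2,800): print(cv2.boundingRect(k),cv2.minAreaRect(np.array([ray(s,p,.052)[:2]*1e3 for p in k[:,0]]).astype(np.float32)))
go(.395,-.2912,.19,122)
E
```

```text
(array([ 0.6979, -0.0145]), 90, np.float64(0.0005))
(253, 166, 49, 60) ((699.2603149414062, -16.023746490478516), (54.503238677978516, 69.55146789550781), 28.33181381225586)
at [ 0.6968 -0.0138  0.1905] yaw 119.7 -> row [-3.65, -15.98, 0.07] -0.38
```

View pics/w7.png

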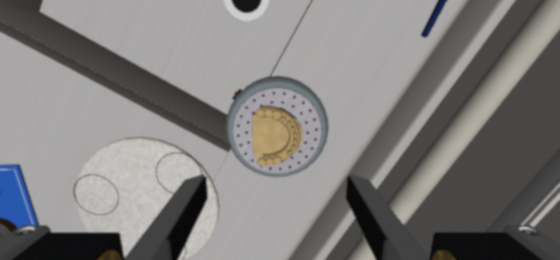

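The cast stands in the middle of the perforated plate (centre (276,134) in the crop, within 2 mm), teeth up. Now I return the dropper bottle.

{"name": "servo_tool", "arguments": {
  "moves": [
    [-0.35,-1.5,0,-0.38,0],
    [-0.7,-3,0,-0.38,0],
    [-1.05,-4.6,0,-0.38,0],
    [-1.4,-6.2,0,-0.38,0],
    [-1.75,-7.8,0,-0.38,0],
    [-2.1,-9.3,0,-0.38,0],
    [-2.45,-10.8,0,-0.38,0],
    [-2.8,-12.3,0,-0.38,0],
    [-3.15,-13.8,0,-0.38,0],
    [-3.5,-15.2,0,-0.38,0]
  ]
}}

```text
time: 27.87
tool_pos: [0.4085, -0.2785, 0.1906]
ee_rot: [-3.14, -0.004, 2.129]
wrist_force: [0.5, -1.2, -0.5]
width: 0.0942
finger_force: 0.0
```

{"name": "servo_tool", "arguments": {
  "moves": [
    [-0.1,-0.5,0,0,0],
    [-0.15,-0.78,0,0,0],
    [-0.15,-0.78,0,0,0],
    [-0.15,-0.78,0,0,0],
    [-0.15,-0.78,0,0,0]
  ]
}}

```text
time: 28.28
tool_pos: [0.3972, -0.2909, 0.1924]
ee_rot: [3.141, -0.002, 2.131]
wrist_force: [0.7, 0.5, 0.2]
width: 0.0939
finger_force: 0.0
```

```bash
python3 - <<'E'
from h import *
go(.3951,-.2912,.0205,122)
s=snap('wrist')
for c in blobs(s,(0,0,0),(180,255,35),12,30):
    (p,r)=cv2.minEnclosingCircle(c)
    if r<40 and p[1]<290: print('dark',p,r,ray(s,p,.083)[:2])
print(proj(s,(.3951,-.2912,.083)))
E
```

```text
at [ 0.3972 -0.2909  0.1924] yaw 122.1 -> row [0.02, -0.08, 6.88] 0.02
dark (494.2328186035156, 7.0190839767456055) 15.453346252441406 [ 0.46390199 -0.04280512]
dark (272.0, 267.5) 12.855060577392578 [ 0.43359294 -0.35772444]
dark (275.0769348144531, 195.92308044433594) 9.328110694885254 [ 0.39294548 -0.28607235]
dark (261.5, 230.5) 10.977349281311035 [ 0.40087526 -0.32616177]
[274.22163172 201.04827363]
```

{"name": "servo_tool", "arguments": {
  "moves": [
    [0,-0.06,1.5,0,0],
    [0,-0.06,3,0,0],
    [0,-0.06,4.5,0,0],
    [0,-0.06,5.8,0,0],
    [0,-0.06,6.6,0,0.3],
    [0,-0.06,6.83,0,0.5],
    [0,-0.06,6.83,0,0.5],
    [0,-0.06,6.83,0,0.5],
    [0,-0.06,6.83,0,0.5]
  ]
}}

```text
time: 29.08
tool_pos: [0.397, -0.2936, 0.0247]
ee_rot: [3.14, 0.004, 2.13]
wrist_force: [1.0, 0.4, -1.1]
width: 0.064
finger_force: 0.0
```

{"name": "servo_tool", "arguments": {
  "moves": [
    [0,0,0,0,0.8],
    [0,0,0,0,1],
    [0,0,0,0,1],
    [0,0,0,0,1],
    [0,0,0,0,1],
    [0,0,0,0,1],
    [0,0,0,0,1],
    [0,0,0,0,1]
  ]
}}

```text
time: 29.75
tool_pos: [0.3956, -0.2929, 0.023]
ee_rot: [3.141, 0.001, 2.129]
wrist_force: [0.0, 0.8, 3.3]
width: 0.0328
finger_force: 30.0
```

```bash
python3 -c "
from h import *
go(.5294,-.2225,.12,122);print(robot.get_obs()['finger_force'])"
```

```text
at [ 0.3956 -0.2929  0.023 ] yaw 122.0 -> row [-0.45, 6.03, -3.88] 0.0
29.983857648912817
```

{"name": "servo_tool", "arguments": {
  "moves": [
    [0,0,-0.6,0,1],
    [0,0,-1.6,0,1],
    [0,0,-2.8,0,1],
    [-0.05,0.5,-3.7,0,1],
    [-0.12,1.6,-3.9,0,1],
    [-0.22,2.9,-3.9,0,1],
    [-0.32,4.2,-3.9,0,1],
    [-0.42,5.3,-3.9,0,1],
    [-0.5,5.9,-3.9,0,1],
    [-0.5,6.03,-3.9,0,1]
  ]
}}

```text
time: 30.58
tool_pos: [0.5314, -0.2217, 0.1188]
ee_rot: [3.142, -0.001, 2.132]
wrist_force: [-0.8, -0.1, -0.9]
width: 0.0328
finger_force: 30.0
```

{"name": "servo_tool", "arguments": {
  "moves": [
    [0,0,0,0,1],
    [0,0,0,0,1],
    [0,0,0,0,1],
    [0,0,0,0,1],
    [0,0,0,0,1]
  ]
}}

```text
time: 31.0
tool_pos: [0.5291, -0.224, 0.1202]
ee_rot: [-3.141, 0.0, 2.128]
wrist_force: [0.6, 0.5, -0.7]
width: 0.0332
finger_force: 30.0
```

```bash
python3 -c "
from h import *
go(.5303,-.2239,.0265,122);print(robot.get_obs()['width'])"
```

```text
at [ 0.5291 -0.224   0.1202] yaw 121.9 -> row [-0.02, 0.04, 3.75] -0.01
0.03315793486375681
```

{"name": "servo_tool", "arguments": {
  "moves": [
    [0,0,1.2,0,1],
    [-0.02,0.02,2.4,0,1],
    [-0.02,0.02,3.2,0,1],
    [-0.02,0.02,3.6,0,1],
    [-0.02,0.02,3.72,0,1],
    [-0.02,0.02,3.75,0,1],
    [-0.02,0.02,3.75,0,1],
    [-0.02,0.02,3.75,0,1],
    [-0.02,0.02,3.75,0,1],
    [-0.02,0.02,3.75,0,1]
  ]
}}

```text
time: 31.83
tool_pos: [0.5308, -0.2237, 0.0268]
ee_rot: [3.141, 0.001, 2.129]
wrist_force: [-1.0, 0.6, 0.5]
width: 0.0329
finger_force: 30.0
```

{"name": "servo_tool", "arguments": {
  "moves": [
    [0,0,0,0,1],
    [0,0,0,0,1]
  ]
}}

```text
time: 32.0
tool_pos: [0.5306, -0.2236, 0.0264]
ee_rot: [3.141, 0.0, 2.13]
wrist_force: [0.2, -0.2, -0.7]
width: 0.0325
finger_force: 30.0
```

{"name": "servo_tool", "arguments": {
  "moves": [
    [0,0,0,0,0.7],
    [0,0,0,0,0.3],
    [0,0,0,0,0],
    [0,0,0,0,0],
    [0,0,0,0,0],
    [0,0,0,0,0],
    [0,0,0,0,0]
  ]
}}

```text
time: 32.58
tool_pos: [0.5305, -0.2235, 0.0262]
ee_rot: [-3.142, 0.0, 2.13]
wrist_force: [-0.3, 0.1, -0.4]
width: 0.0693
finger_force: 0.0
```

{"name": "servo_tool", "arguments": {
  "moves": [
    [0,0,-1.2,0,0],
    [0,0,-2.6,0,0],
    [0,0,-4,0,0],
    [0,0,-5.4,0,0],
    [0,0,-6.7,0,0],
    [0,0,-6.7,0,0],
    [0,0,-6.7,0,0]
  ]
}}

```text
time: 33.17
tool_pos: [0.5318, -0.2242, 0.197]
ee_rot: [3.138, 0.006, 2.13]
wrist_force: [-0.5, -0.2, -0.6]
width: 0.094
finger_force: 0.0
```

```bash
python3 - <<'E'
from h import *
s=snap('wrist');cv2.imwrite('pics/w8.png',cv2.resize(s['image'][100:280,180:380],None,fx=3,fy=3))
print(proj(s,(.5294,-.2225,.008))-[180,100],proj(s,(.5294,-.2225,.087))-[180,100])
go(.4307,-.347,.19,122)
E
```

```text
[94.81862836 81.53853736] [94.66300794 98.4546337 ]
at [ 0.5307 -0.2236  0.1943] yaw 122.0 -> row [-2.06, -6.01, 0.17] 0.0
```

View pics/w8.png

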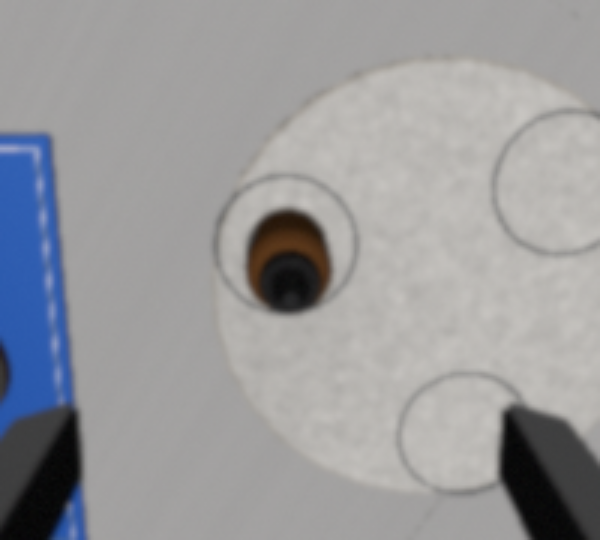

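The dropper stands inside its ring (ring centre (287,243), tip (290,287)), within about 1–2 mm of centre. Next is the monomer bottle.

{"name": "servo_tool", "arguments": {
  "moves": [
    [-0.4,-1.2,0,0,0],
    [-0.85,-2.5,0,0,0],
    [-1.3,-3.8,0,0,0],
    [-1.7,-5,0,0,0],
    [-2.0,-5.8,0,0,0],
    [-2.06,-6.01,0,0,0],
    [-2.06,-6.01,0,0,0],
    [-2.06,-6.01,0,0,0],
    [-2.06,-6.01,0,0,0],
    [-2.06,-6.01,0,0,0]
  ]
}}

```text
time: 34.05
tool_pos: [0.4312, -0.3456, 0.1933]
ee_rot: [3.141, -0.001, 2.132]
wrist_force: [-0.3, 0.2, 0.1]
width: 0.094
finger_force: 0.0
```

```bash
python3 -c "
from h import *
go(.4307,-.347,.039,122)"
```

```text
at [ 0.4312 -0.3456  0.1933] yaw 122.1 -> row [-0.04, -0.05, 6.17] 0.02
```

{"name": "servo_tool", "arguments": {
  "moves": [
    [0,0,1.5,0,0],
    [-0.02,-0.02,3,0,0],
    [-0.02,-0.02,4.5,0,0],
    [-0.02,-0.02,5.6,0,0],
    [-0.02,-0.02,6.1,0,0],
    [-0.02,-0.02,6.15,0,0],
    [-0.02,-0.02,6.15,0,0],
    [-0.02,-0.02,6.15,0,0],
    [-0.02,-0.02,6.15,0,0]
  ]
}}

```text
time: 34.8
tool_pos: [0.4318, -0.3488, 0.0429]
ee_rot: [3.14, 0.005, 2.13]
wrist_force: [-0.1, 0.9, -0.4]
width: 0.094
finger_force: 0.0
```

{"name": "servo_tool", "arguments": {
  "moves": [
    [0,0,0,0,0.4],
    [0,0,0,0,0.8],
    [0,0,0,0,1],
    [0,0,0,0,1],
    [0,0,0,0,1],
    [0,0,0,0,1],
    [0,0,0,0,1],
    [0,0,0,0,1],
    [0,0,0,0,1]
  ]
}}

```text
time: 35.55
tool_pos: [0.4302, -0.3475, 0.0399]
ee_rot: [-3.141, -0.0, 2.13]
wrist_force: [-0.4, -0.1, 0.2]
width: 0.0508
finger_force: 30.0
```

```bash
python3 -c "
from h import *
go(.6158,-.1372,.165,122);print(robot.get_obs()['finger_force'])"
```

```text
at [ 0.4302 -0.3475  0.0399] yaw 122.0 -> row [3.2, 10.76, -5.0] 0.0
29.982857631985098
```

{"name": "servo_tool", "arguments": {
  "moves": [
    [0,0,-0.6,0,1],
    [0,0,-1.6,0,1],
    [0,0,-2.8,0,1],
    [0,0,-4,0,1],
    [0.15,0.5,-4.8,0,1],
    [0.5,1.7,-5,0,1],
    [0.9,3,-5,0,1],
    [1.3,4.35,-5,0,1],
    [1.7,5.7,-5,0,1],
    [2.1,7.05,-5,0,1]
  ]
}}

```text
time: 36.38
tool_pos: [0.5523, -0.2081, 0.1643]
ee_rot: [-3.141, -0.001, 2.129]
wrist_force: [0.7, 0.0, -2.2]
width: 0.0513
finger_force: 30.0
```

{"name": "servo_tool", "arguments": {
  "moves": [
    [0.4,1.3,0,0,1],
    [0.75,2.5,0,0,1],
    [1,3.3,0,0,1],
    [1.12,3.65,0,0,1],
    [1.13,3.71,0,0,1],
    [1.13,3.71,0,0,1],
    [1.13,3.71,0,0,1],
    [1.13,3.71,0,0,1],
    [1.13,3.71,0,0,1]
  ]
}}

```text
time: 37.13
tool_pos: [0.6148, -0.1377, 0.1652]
ee_rot: [-3.141, 0.0, 2.128]
wrist_force: [-0.6, 0.2, -2.8]
width: 0.0513
finger_force: 30.0
```

```bash
python3 -c "
from h import *
go(.6154,-.1365,.0435,122);print(robot.get_obs()['width'])"
```

```text
at [ 0.6148 -0.1377  0.1652] yaw 121.9 -> row [0.03, 0.05, 4.87] -0.02
0.051267463387686105
```

{"name": "servo_tool", "arguments": {
  "moves": [
    [0,0,1.3,0,1],
    [0.02,0.03,2.6,0,1],
    [0.02,0.03,3.8,0,1],
    [0.02,0.03,4.5,0,1],
    [0.02,0.03,4.75,0,1],
    [0.02,0.03,4.82,0,1],
    [0.02,0.03,4.82,0,1],
    [0.02,0.03,4.82,0,1],
    [0.02,0.03,4.82,0,1],
    [0.02,0.03,4.82,0,1]
  ]
}}

```text
time: 37.97
tool_pos: [0.6165, -0.1359, 0.0455]
ee_rot: [3.14, 0.001, 2.129]
wrist_force: [-0.3, 0.1, -1.4]
width: 0.0507
finger_force: 30.0
```

{"name": "servo_tool", "arguments": {
  "moves": [
    [0,0,0,0,1],
    [0,0,0,0,1],
    [0,0,0,0,1]
  ]
}}

```text
time: 38.22
tool_pos: [0.616, -0.1356, 0.0447]
ee_rot: [3.141, 0.0, 2.13]
wrist_force: [-0.2, -0.9, -2.3]
width: 0.051
finger_force: 30.0
```

{"name": "servo_tool", "arguments": {
  "moves": [
    [-0.02,-0.04,0,0,1],
    [-0.02,-0.04,0.04,0,1],
    [-0.02,-0.04,0.04,0,1],
    [-0.02,-0.04,0.04,0,1]
  ]
}}

```text
time: 38.55
tool_pos: [0.6154, -0.1367, 0.0438]
ee_rot: [3.142, 0.001, 2.13]
wrist_force: [-1.4, -0.6, -1.0]
width: 0.0513
finger_force: 30.0
```

{"name": "servo_tool", "arguments": {
  "moves": [
    [0,0,0,0,0.7],
    [0,0,0,0,0.3],
    [0,0,0,0,0],
    [0,0,0,0,0],
    [0,0,0,0,0],
    [0,0,0,0,0],
    [0,0,0,0,0]
  ]
}}

```text
time: 39.13
tool_pos: [0.6154, -0.1365, 0.0435]
ee_rot: [3.142, 0.0, 2.13]
wrist_force: [-0.9, 0.5, 1.1]
width: 0.0878
finger_force: 0.0
```

{"name": "servo_tool", "arguments": {
  "moves": [
    [0,0,-1.2,0,0],
    [0,0,-2.6,0,0],
    [0,0,-4,0,0],
    [0,0,-5.4,0,0],
    [0,0,-6.1,0,0],
    [0,0,-6.1,0,0],
    [0,0,-6.1,0,0]
  ]
}}

```text
time: 39.72
tool_pos: [0.6158, -0.1367, 0.197]
ee_rot: [3.14, 0.002, 2.13]
wrist_force: [-0.3, 0.4, -1.4]
width: 0.0943
finger_force: 0.0
```

```bash
python3 - <<'E'
from h import *
s=snap('wrist');cv2.imwrite('pics/w9.png',cv2.resize(s['image'][100:280,180:380],None,fx=3,fy=3))
for z in(.008,.073,.113):print((proj(s,(.6158,-.1372,z))-[180,100])*3)
go(.466,-.4028,.195,122)
E
```

```text
[287.1016651  253.06751706]
[287.00037926 293.96024774]
[286.91538462 328.27563879]
at [ 0.6149 -0.1364  0.1946] yaw 122.0 -> row [-5.88, -10.7, -0.01] 0.0
```

View pics/w9.png

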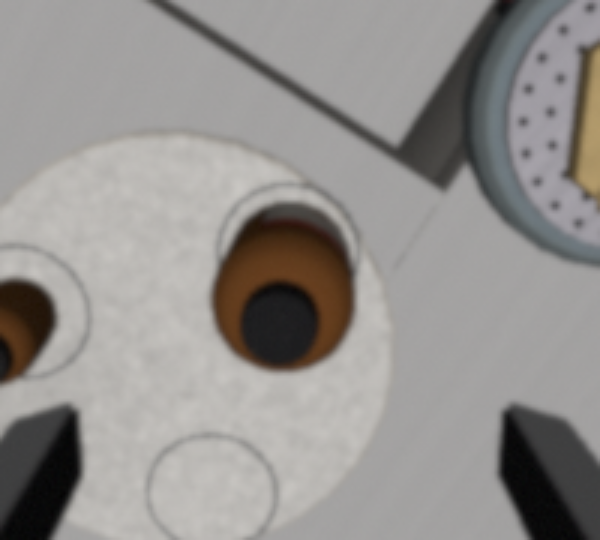

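The monomer bottle stands within its ring (ring centre (288,253), cap (280,323) against (287,328) expected), about 2 mm off. Last is the separator.

{"name": "servo_tool", "arguments": {
  "moves": [
    [-0.7,-1.3,0,0,0],
    [-1.4,-2.6,0,0,0],
    [-2.1,-3.9,0,0,0],
    [-2.8,-5.2,0,0,0],
    [-3.5,-6.5,0,0,0],
    [-4.2,-7.8,0,0,0],
    [-5,-9.2,0,0,0],
    [-5.88,-10.7,0,0,0],
    [-5.88,-10.7,0,0,0],
    [-5.88,-10.7,0,0,0]
  ]
}}

```text
time: 40.6
tool_pos: [0.464, -0.404, 0.1921]
ee_rot: [-3.14, -0.006, 2.125]
wrist_force: [-0.7, -0.1, -0.2]
width: 0.0941
finger_force: 0.0
```

{"name": "servo_tool", "arguments": {
  "moves": [
    [0,0,0,0,0],
    [0,0,0,0,0],
    [0,0,0,0,0]
  ]
}}

```text
time: 40.85
tool_pos: [0.4672, -0.4013, 0.1952]
ee_rot: [3.142, -0.001, 2.132]
wrist_force: [0.2, -0.4, 0.3]
width: 0.0941
finger_force: 0.0
```

```bash
python3 -c "
from h import *
go(.466,-.4028,.052,122)"
```

```text
at [ 0.4672 -0.4013  0.1952] yaw 122.1 -> row [-0.03, -0.07, 5.73] 0.02
```

{"name": "servo_tool", "arguments": {
  "moves": [
    [0,0,1.5,0,0],
    [-0.02,-0.04,3,0,0],
    [-0.02,-0.04,4.3,0,0],
    [-0.02,-0.04,5.3,0,0],
    [-0.02,-0.04,5.65,0,0],
    [-0.02,-0.04,5.7,0,0],
    [-0.02,-0.04,5.7,0,0],
    [-0.02,-0.04,5.7,0,0],
    [-0.02,-0.04,5.7,0,0]
  ]
}}

```text
time: 41.6
tool_pos: [0.4673, -0.4051, 0.0565]
ee_rot: [3.141, 0.005, 2.13]
wrist_force: [0.2, -0.2, -0.5]
width: 0.094
finger_force: 0.0
```

{"name": "servo_tool", "arguments": {
  "moves": [
    [0,0,0,0,0.4],
    [0,0,0,0,0.8],
    [0,0,0,0,1],
    [0,0,0,0,1],
    [0,0,0,0,1],
    [0,0,0,0,1],
    [0,0,0,0,1],
    [0,0,0,0,1],
    [0,0,0,0,1]
  ]
}}

```text
time: 42.35
tool_pos: [0.4659, -0.4039, 0.0534]
ee_rot: [3.142, -0.0, 2.13]
wrist_force: [0.8, -0.4, -0.2]
width: 0.0564
finger_force: 29.9
```

```bash
python3 -c "
from h import *
go(.6463,-.2546,.152,122);print(robot.get_obs()['finger_force'])"
```

```text
at [ 0.4659 -0.4039  0.0534] yaw 122.0 -> row [1.24, 9.29, -3.94] 0.0
29.93932214565575
```

{"name": "servo_tool", "arguments": {
  "moves": [
    [0,0,-0.6,0,1],
    [0,0,-1.6,0,1],
    [0,0,-2.8,0,1],
    [0.1,0.6,-3.6,0,1],
    [0.25,1.8,-4,0,1],
    [0.4,3.1,-4,0,1],
    [0.6,4.4,-4,0,1],
    [0.77,5.7,-4,0,1],
    [0.94,7,-4,0,1],
    [1.1,8.1,-4,0,1]
  ]
}}

```text
time: 43.18
tool_pos: [0.6239, -0.2713, 0.152]
ee_rot: [-3.141, -0.002, 2.13]
wrist_force: [1.1, -0.5, -2.6]
width: 0.0562
finger_force: 29.9
```

{"name": "servo_tool", "arguments": {
  "moves": [
    [0.05,0.7,0,0,1],
    [0.1,1.1,0,0,1],
    [0.11,1.19,0,0,1],
    [0.11,1.19,0,0,1],
    [0.11,1.19,0,0,1],
    [0.11,1.19,0,0,1],
    [0.11,1.19,0,0,1]
  ]
}}

```text
time: 43.77
tool_pos: [0.6459, -0.2564, 0.1537]
ee_rot: [-3.141, 0.0, 2.128]
wrist_force: [0.8, -0.1, -3.4]
width: 0.0563
finger_force: 29.9
```

```bash
python3 -c "
from h import *
go(.6468,-.2554,.0572,122);print(robot.get_obs()['width'])"
```

```text
at [ 0.6459 -0.2564  0.1537] yaw 121.9 -> row [0.01, 0.05, 3.86] -0.01
0.0563282862231327
```

{"name": "servo_tool", "arguments": {
  "moves": [
    [0,0,1.2,0,1],
    [0.01,0.03,2.4,0,1],
    [0.01,0.03,3.2,0,1],
    [0.01,0.03,3.65,0,1],
    [0.01,0.03,3.8,0,1],
    [0.01,0.03,3.84,0,1],
    [0.01,0.03,3.84,0,1],
    [0.01,0.03,3.84,0,1],
    [0.01,0.03,3.84,0,1],
    [0.01,0.03,3.84,0,1]
  ]
}}

```text
time: 44.6
tool_pos: [0.6479, -0.2549, 0.0588]
ee_rot: [3.141, 0.002, 2.13]
wrist_force: [0.3, 0.0, -2.3]
width: 0.0566
finger_force: 30.0
```

{"name": "servo_tool", "arguments": {
  "moves": [
    [0,0,0,0,1],
    [0,0,0,0,1],
    [0,0,0,0,1]
  ]
}}

```text
time: 44.85
tool_pos: [0.6473, -0.2546, 0.0576]
ee_rot: [3.142, 0.0, 2.13]
wrist_force: [0.6, -0.4, -3.5]
width: 0.0563
finger_force: 30.0
```

```bash
python3 -c "
from h import *
go(.6468,-.2554,.0572,122)"
```

```text
at [ 0.6473 -0.2546  0.0576] yaw 122.0 -> row [-0.02, -0.03, 0.02] 0.0
```

{"name": "servo_tool", "arguments": {
  "moves": [
    [-0.02,-0.03,0,0,1],
    [-0.02,-0.03,0.02,0,1],
    [-0.02,-0.03,0.02,0,1],
    [-0.02,-0.03,0.02,0,1]
  ]
}}

```text
time: 45.18
tool_pos: [0.6468, -0.2554, 0.0569]
ee_rot: [-3.142, -0.0, 2.13]
wrist_force: [0.1, -0.8, -2.8]
width: 0.0561
finger_force: 30.0
```

{"name": "servo_tool", "arguments": {
  "moves": [
    [0,0,0,0,0.7],
    [0,0,0,0,0.3],
    [0,0,0,0,0],
    [0,0,0,0,0],
    [0,0,0,0,0],
    [0,0,0,0,0],
    [0,0,0,0,0]
  ]
}}

```text
time: 45.77
tool_pos: [0.647, -0.2555, 0.0573]
ee_rot: [3.141, 0.001, 2.13]
wrist_force: [-0.1, -0.0, 0.1]
width: 0.0918
finger_force: 0.0
```

{"name": "servo_tool", "arguments": {
  "moves": [
    [0,0,-1.2,0,0],
    [0,0,-2.6,0,0],
    [0,0,-4,0,0],
    [0,0,-5.4,0,0],
    [0,0,-6,0,0],
    [0,0,-6,0,0],
    [0,0,-6,0,0],
    [0,0,-6,0,0]
  ]
}}

```text
time: 46.43
tool_pos: [0.6461, -0.2551, 0.2045]
ee_rot: [-3.14, -0.003, 2.13]
wrist_force: [-0.1, 0.5, -0.8]
width: 0.0939
finger_force: 0.0
```

```bash
python3 - <<'E'
from h import *
s=snap('wrist')
print((proj(s,(.6463,-.2546,.133))),[cv2.minEnclosingCircle(c) for c in blobs(s,(105,120,40),(125,255,255),6,300) if len(c)<200])
go(.53,-.33,.27,122)
E
```

```text
[276.67803533 213.3135996 ] [((275.5597839355469, 213.61141967773438), 15.058225631713867)]
at [ 0.6458 -0.2549  0.2037] yaw 122.0 -> row [-0.08, -5.53, -2.64] 0.0
```

{"name": "servo_tool", "arguments": {
  "moves": [
    [0,0,-1,0,0],
    [0,-0.8,-2.2,0,0],
    [0,-2,-2.6,0,0],
    [0,-2.5,-2.6,0,0],
    [0,-2.5,-2.6,0,0],
    [0,-2.5,-2.6,0,0],
    [0,-2.5,-2.6,0,0],
    [0,-2.5,-2.6,0,0],
    [0,-2.5,-2.6,0,0]
  ]
}}

```text
time: 47.23
tool_pos: [0.5943, -0.2876, 0.27]
ee_rot: [-3.14, -0.003, 2.131]
wrist_force: [-0.3, 0.3, 0.5]
width: 0.0937
finger_force: 0.0
```

```bash
python3 - <<'E'
from h import *
s=snap('wrist');o=(220,60);cv2.imwrite('pics/w10.png',cv2.resize(s['image'][60:260,220:480],None,fx=3,fy=3,interpolation=cv2.INTER_CUBIC))
for n,c,z in(('sep',(.6463,-.2546),.133),('mono',(.6158,-.1372),.113),('drop',(.5294,-.2225),.087)):
    for h in(.008,z): print(n,h,((proj(s,(*c,h))-o)*3).round())
print(robot.get_obs()['wrist_force'])
E
```

```text
sep 0.008 [289. 342.]
sep 0.133 [333. 404.]
mono 0.008 [376. 101.]
mono 0.113 [442.  78.]
drop 0.008 [127. 159.]
drop 0.087 [117. 157.]
[ 0.15279335 -0.7377295   0.02667444]
```

View pics/w10.png

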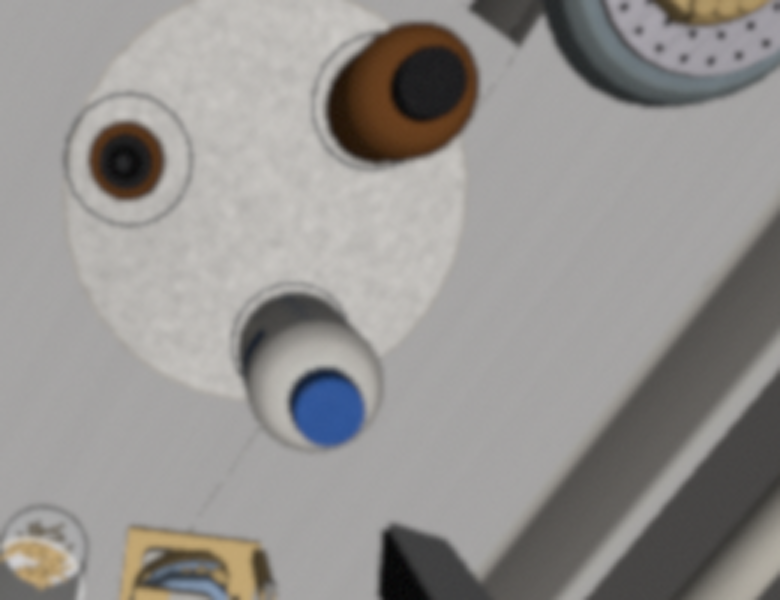

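All three bottles stand upright on their rings, caps at (123,161), (430,83) and (327,408); the pin jar and articulator are untouched. I check the monomer offset numerically against the start view.

```bash
python3 - <<'E'
from h import *
def chk(s,tag):
    m=cv2.inRange(cv2.cvtColor(s['image'],cv2.COLOR_BGR2HSV),np.array((0,60,15)),np.array((18,255,200)))
    a=np.linspace(0,2*np.pi,72)
    for n,c,r,zt in(('mono',(.6158,-.1372),.026,.073),('drop',(.5294,-.2225),.017,.053)):
        P=np.array([proj(s,(c[0]+r*np.cos(t),c[1]+r*np.sin(t),z)) for t in a for z in(.008,zt)])
        q=proj(s,(*c,.05));k=[k for k in cv2.findContours(m,cv2.RETR_EXTERNAL,cv2.CHAIN_APPROX_NONE)[0] if cv2.contourArea(k)>80 and np.hypot(*(k[:,0].mean(0)-q))<30]
        for j in k: print(tag,n,'pred',P.min(0).round(1),P.max(0).round(1),'obs',j[:,0].min(0),j[:,0].max(0),'cap',proj(s,(*c,.113)).round(1))
chk(dict(np.load('w1.npz')),'start');s=snap('wrist');chk(s,'now');print(robot.get_obs()['tool_pos'])
for k,x in(('sep',(.6463,-.2546)),('mono',(.6158,-.1372)),('drop',(.5294,-.2225))): print(k,circ(s,*x,.0305,.008,.004,True))
E
```

```text
start mono pred [343.5 116.7] [396.2 158.9] obs [344 118] [394 158] cap [387.  140.9]
start drop pred [269.2 142.6] [294.2 170.6] obs [271 145] [294 168] cap [282.6 165.4]
now mono pred [326.8  65.8] [378.8 112.5] obs [330  68] [378 113] cap [367.1  85.9]
now drop pred [247.6  98.6] [273.9 126. ] obs [250 101] [273 125] cap [257.7 111.7]
[ 0.59430679 -0.2878321   0.270957  ]
sep (array([ 0.6501, -0.2566]), 90, np.float64(0.0018))
mono (array([ 0.6158, -0.1344]), 90, np.float64(0.0018))
drop (array([ 0.5294, -0.2226]), 90, np.float64(0.0003))
```

Measured silhouettes agree with the ring positions to about 1 px (≈1.5 mm), so I hand in.

```bash
python3 -c "
from bench import robot
print(robot.close_job())"
```

```text
the job is handed in; nothing more can be done
None
```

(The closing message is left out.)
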